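# Roll down a bench laminate strip under a glass ledge

## Task

The new cream laminate strip on the bench is stuck only along its front end, nearest you; its back end, under the glass ledge, still stands up off the glue. Take the hand roller from its steel rest and, starting on the stuck front end, roll steadily to the very back end with a firm, even push of about 10 N and the roller covering the strip's full width, so that it lies flat all along. Then stand the roller back in its rest the way you found it, without bumping the ledge or disturbing the other things on the bench.

Things in the scene. Friction and masses are not known exactly. Their poses are not given: they have to be found in the camera images.
- patch: Cream laminate strip on its amber glue patch (fixed). Origin on the bench under the middle of the strip's stuck front end; x level along the strip to its free back end, y across, z up (axes do not tilt with the strip). Strip 175 long, 56 wide, 3 mm thick, top face 4 mm above the bench where down. Roll with 6 to 20 N: 4 N or less does not bond it, over 40 N marks it.
- strip (a joint): Angle in rad by which the stiff strip's back end is lifted, about its front end: 0 = flat; starts at 0.04 to 0.08 (back end 7 to 14 mm up). Contact glue: it stays where it is pushed; a moment of about 0.2 N m about the front end moves it down.
- ledge: Fixed raised clear-glass ledge. Origin on the bench under the middle of its front edge. Glass 12 mm thick, underside 205 mm above the bench, 780 mm long (y), 180 mm deep (x, away from the robot); two steel posts 32 mm thick at x +130, y +-330 mm. It overhangs the strip's back 75 to 95 mm, so an upright gripper would hit it there: lean the tool 30 to 45 degrees back towards the robot.
- roller_drum (a point): Centre of the roller's black rubber drum (40 mm diameter, 76 mm long, turning freely on its axle). Roller axes, not turned by the drum: y along the axle; as found in the rest z is up and the handle leans 30 degrees back towards -x, along (-0.5, 0, 0.866). Weight about 0.36 kg; its steel yoke is 88 mm wide and reaches 39 mm from the axle.
- roller_grip (a point): Place to grip the roller: on the axis of its wooden handle 118 mm from the axle's centre, same axes as roller_drum. Handle flat-sided, 24 mm thick across (y), 26 mm deep, from 50 to 155 mm from the axle. Take it across y, fingers pointing down along the handle, with a firm grip.
- rest_seat (a point): The drum centre's place in the fixed steel lid-and-spoon rest, 26 mm above the bench. x level away from the leaning handle, y along the seated axle, z up. Tray floor 20 mm below this point, rims 18 mm high at x -80 and +25, y +-60 mm; the drum stands against the +x rim. A wire saddle carries the handle's underside 68 mm from the axle, between two 14 mm horns 40 to 50 mm apart.
- drum (a joint): Turn of the roller's drum on its axle in rad, unlimited; 1 rad for each 20 mm rolled.
- cup_a_rim (a point): Centre of the rim of one of two glass custard cups, 84 mm across and 58 mm tall.
- cup_b_rim (a point): Centre of the rim of the other glass custard cup, same size.
- cake_stand: White ceramic cake stand, 230 mm across and 100 mm tall; origin at the middle of its foot.
- glue_tin: Closed tin of contact glue with a yellow band, 86 mm across, 100 mm tall; origin at the middle of its underside.
- comb: Steel scraper comb lying flat, about 100 by 100 mm, 4 mm thick with a 12 mm thick black grip along one side; origin at the middle of its underside.
- glue_brush: Glue brush lying on the bench, 180 mm long along its x axis; origin near its middle, on the bench.
- organiser: Purple plastic piping-tip organiser, shut, 112 by 182 mm and 48 mm tall, fixed on the bench; origin at the middle of its underside.
There are look-alikes about, which are no part of the job. What is shaped like the part that bears roller_drum but orange is not meant. What is shaped like the part that bears rest_seat but blue is not meant.

How it is judged:
On the way, in this order (a step that is already met when the one before it is completed fails the run):
1. the roller has been lifted out of its rest (distance between roller_drum and rest_seat above 0.06 m), for 0.1 s.
2. the drum is pressed on the stuck front end (axle within 42 mm of it), across the full width, with more than 4 N (x of roller_drum in the frame of patch between 0 and 0.042 m and y of roller_drum in the frame of patch between -0.012 and 0.012 m and z of roller_drum in the frame of patch below 0.042 m and angle between the y axis of roller_drum and the y axis of patch, either way round below 0.2 rad and contact force between roller and patch above 4 N), for 0.1 s.
3. still pressed with more than 4 N across the full width, the drum rolls on, 50 to 78 mm from the front end (x of roller_drum in the frame of patch between 0.05 and 0.078 m and y of roller_drum in the frame of patch between -0.012 and 0.012 m and z of roller_drum in the frame of patch below 0.042 m and angle between the y axis of roller_drum and the y axis of patch, either way round below 0.2 rad and contact force between roller and patch above 4 N and (velocity of joint drum above 0.4 rad/s or velocity of joint drum below -0.4 rad/s)), for 0.06 s.
4. still pressed with more than 4 N across the full width, the drum rolls on, 83 to 111 mm from the front end (x of roller_drum in the frame of patch between 0.083 and 0.111 m and y of roller_drum in the frame of patch between -0.012 and 0.012 m and z of roller_drum in the frame of patch below 0.042 m and angle between the y axis of roller_drum and the y axis of patch, either way round below 0.2 rad and contact force between roller and patch above 4 N and (velocity of joint drum above 0.4 rad/s or velocity of joint drum below -0.4 rad/s)), for 0.06 s.
5. still pressed with more than 4 N across the full width, the drum rolls on, 116 to 144 mm from the front end (x of roller_drum in the frame of patch between 0.116 and 0.144 m and y of roller_drum in the frame of patch between -0.012 and 0.012 m and z of roller_drum in the frame of patch below 0.042 m and angle between the y axis of roller_drum and the y axis of patch, either way round below 0.2 rad and contact force between roller and patch above 4 N and (velocity of joint drum above 0.4 rad/s or velocity of joint drum below -0.4 rad/s)), for 0.06 s.
6. the drum is pressed with more than 4 N on the back end (axle within 25 mm of it), the strip lying flat (x of roller_drum in the frame of patch between 0.15 and 0.185 m and y of roller_drum in the frame of patch between -0.012 and 0.012 m and z of roller_drum in the frame of patch below 0.042 m and angle between the y axis of roller_drum and the y axis of patch, either way round below 0.2 rad and contact force between roller and patch above 4 N and value of joint strip below 0.012 rad), for 0.06 s.
At the end, for the whole second after the job is handed in: The strip lies flat (within 0.012 rad, 2 mm at its back end), and the roller stands still in its rest as it was found: drum within 15 mm of its seat, handle leaning on the saddle within 0.15 rad of its first lean and 0.2 rad of its direction (value of joint strip below 0.012 rad and distance between roller_drum and rest_seat below 0.015 m and angle between roller_drum's own z axis and vertical below 0.15 rad and angle between the y axis of roller_drum and the y axis of rest_seat, either way round below 0.2 rad and x of roller_grip in the frame of rest_seat below -0.04 m and linear speed of roller below 0.02 m/s); the robot touches nothing.
It fails at once if another thing on the bench was moved more than 25 mm (distance of any of cup_a_rim, cup_b_rim, cake_stand, glue_tin, comb, glue_brush from where it was at the start of the episode above 0.025 m).
It fails at once if the roller pressed on the strip with more than 40 N (contact force between roller and patch above 40 N).
It fails at once if the glass ledge or the organiser was struck with more than 5 N (contact force between any of ledge, organiser and anything else above 5 N).
It also fails if it takes over 58 s, if anything falls off the work surface, if the arm or the gripper's body presses on something with over 40 N, if the wrist force passes 120 N, or if a joint passes its speed limit or range.

## Robot

A 6-joint arm with a two-finger parallel gripper is mounted at the origin on the work surface. World frame = base frame: x ahead of the robot, y to its left, z up, the work surface at z = 0. Lengths are in m, angles in rad, forces in N, time in s.
With the tool pointing down it reaches from about 0.325 to 0.9 m from the base axis. Payload 3.5 kg.
Tool frame: the origin (TCP) lies where the fingers leave the gripper's body, on its centre line; the fingertips stand 73 mm ahead of it and the grasp point (between the pads) lies 54 mm ahead of it; z points along the fingers, x is the direction in which the jaws open and shut, and the axes are right-handed (so a half turn about z gives the same grasp; the last joint's range is limited). The gripper opens to 85 mm and grips with 20 to 120 N. Pads are 22 mm wide; open, the fingers measure 114 mm over their backs; the gripper's body (76 mm by 85 mm) begins 54 mm behind the grasp point. The pads swing forward as they close: fully open they stand 13 mm farther back than shut.
Start: joints at [1.095, 0.276, -0.026, 1.268, 0, 1.467], TCP at [0.228, 0.582, 0.304] pointing down, gripper open.
Joint ranges: [-3.12, 3.12], [-0.85, 1.88], [-1.08, 1.24], [-1.95, 2.15], [-1.57, 1.53], [-3.14, 3.14]. Speed limits (rad/s): [2.57, 2.57, 3.14, 3.14, 3.14, 3.14].

## Interface

Orientations are given as a unit quaternion [x, y, z, w].
In Python, from bench import robot gives the robot as it stands.
- The arm moves only by the tool step_arm, never from a script. Its argument "targets" is a list that holds one entry, the list of rows, each a list of 5 numbers: the shift along the tool's x, y, z in mm, then the turn about the tool's z in degrees, then the finger opening in mm, from 0 to 85.4. A call has 1 to 10 rows; each row shifts and turns the commanded pose from where the row before left it, along the tool's axes as they then stand; what a row does not reach is not made up. A row lasts 1/12 s, in which the tool goes at most 41.7 mm and 7.16 degrees, less where a joint would pass 70% of its speed; a pose out of reach is approached as far as the arm can. A call is refused whole if a number of a shift passes 41.7 or a number of a turn 7.16, either way. A call with a gripper value outside its range is refused whole. The fingers move at their own pace and stop on an object; "force" is the grip in N (left out, the last holds). Time passes only in rows, so rows that do not move let the fingers close. It gives the time, the measured TCP pose, the force and the opening at its end, in the units of the state.
- robot.observe(): the state, without advancing time (a new reading comes with each control period).
- robot.grab_frame(name): name is "scene" or "top" or "wrist"; returns the picture (420x560x3 uint8, blue, green, red); there is no depth.
- robot.calibration(name): a dict with "mtx" (3x3 intrinsics, pixels), "R" (3x3) and "t" (3): a world point X has camera coordinates R X + t. Camera axes: x right, y down, z forward; pixel columns grow to the right and rows downward; lengths in m; the calibration is good to about 2 mm. A picture is of the moment at which its call begins: read the wrist's pose just before it. calibration takes no time and is no camera call; for the wrist camera it gives the pose at the moment of the call.
- robot.finish_job(): hands the job in, once; it reports no verdict.
The state is a dict: "time_s": time; "joint_positions": joint angles; "qvel": joint speeds; "effort": joint torques, N m; "eef_pos": TCP position; "tcp_rot": TCP orientation; "contact_force": force on the tool from outside, world axes, zero at the start; "torque": the same for the moment, N m; "width": finger opening in m.
Only numpy, scipy, OpenCV 4.12 (cv2) and the standard library are available. Lean on these libraries where they do the work, as an engineer would, in place of code of your own. Each camera call takes 0.05 s, during which the arm holds its last target.

## Working session

There is one attempt and no reset: what is moved stays moved. The work goes in short steps, Python scripts to look and compute and a tool call to move; the robot and the scene stay as the last step left them, time stands still between calls to the robot, and variables do not carry over. Pictures are saved under pics/ and viewed, and the job is handed in when it is done.

Besides the shell and the picture viewer there is one more tool, called after "Call:" by a JSON object that holds its "fn" and its "kwargs", one argument or row to a line. step_arm: Moves the arm, as the interface text tells. Its arguments: {"type":"object","properties":{"targets":{"type":"array"},"force":{"type":"number"}},"required":["targets"]}

```bash
ls; mkdir -p pics; python3 - <<'E'
from bench import robot
import cv2,numpy as np
print(robot.observe())
for n in ["scene","top","wrist"]:
    c=robot.calibration(n);print(n,{k:np.round(v,4).tolist() for k,v in c.items()})
    f=robot.grab_frame(n);cv2.imwrite(f"pics/{n}0.png",f)
E
```

```text
pics
{'time_s': 0.0, 'joint_positions': array([ 1.09458811e+00,  2.77129130e-01, -2.78994644e-02,  1.26802085e+00,
       -7.82363660e-06,  1.46740498e+00]), 'qvel': array([ 5.53898636e-05, -7.65260145e-04, -3.27452542e-04,  1.23398938e-03,
       -5.08343461e-04, -5.92386928e-04]), 'effort': array([-1.61138487e-03, -4.45509160e+01,  2.95203137e+01,  1.63534685e-02,
       -1.08571396e-04,  7.10893829e-06]), 'eef_pos': array([0.22736473, 0.58149868, 0.30275319]), 'tcp_rot': array([ 8.25905110e-01,  5.63808017e-01, -9.89155922e-04,  5.39185419e-04]), 'contact_force': array([-1.10039459,  0.15461103,  0.2767375 ]), 'torque': array([-0.03009375,  0.00950883,  0.00141617]), 'width': 0.08553800197066823}
scene {'mtx': [[385.0602, 0.0, 276.0198], [0.0, 385.0602, 212.2509], [0.0, 0.0, 1.0]], 'R': [[-0.5739, 0.8189, -0.008], [0.7166, 0.4974, -0.4889], [-0.3964, -0.2863, -0.8723]], 't': [0.2347, -0.3255, 1.7941]}
top {'mtx': [[444.5228, 0.0, 281.4324], [0.0, 444.5228, 212.2274], [0.0, 0.0, 1.0]], 'R': [[-0.0172, -0.9999, -0.0021], [-0.9848, 0.0173, -0.1726], [0.1726, -0.0009, -0.985]], 't': [0.0527, 0.482, 1.4367]}
wrist {'mtx': [[362.1401, 0.0, 277.9219], [0.0, 362.1401, 209.7877], [0.0, 0.0, 1.0]], 'R': [[0.3644, 0.9312, -0.0023], [0.8866, -0.3462, 0.3067], [0.2848, -0.1138, -0.9518]], 't': [-0.6238, -0.0392, 0.3807]}
```

View pics/scene0.png

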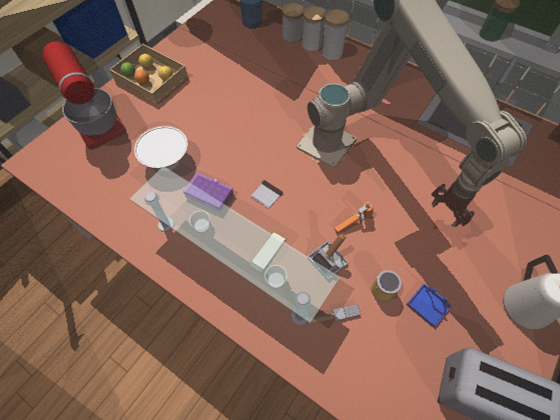

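View pics/top0.png

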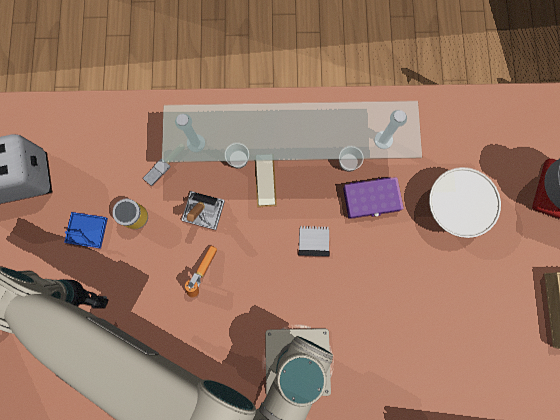

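View pics/wrist0.png

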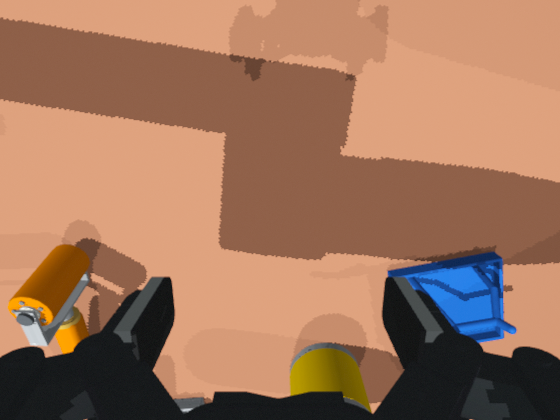

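The top view shows the black roller in its steel rest at about (202,208), the strip at (265,180), the ledge across (165-420, 105-200), and cups at (237,155) and (350,158). The orange roller and the blue rest are the look-alikes. I'll zoom in.

```bash
python3 - <<'E'
import cv2
f=cv2.imread("pics/top0.png")
cv2.imwrite("pics/top0a.png",cv2.resize(f[180:240,160:240],None,fx=10,fy=10,interpolation=cv2.INTER_CUBIC))
cv2.imwrite("pics/top0b.png",cv2.resize(f[95:215,210:370],None,fx=5,fy=5,interpolation=cv2.INTER_CUBIC))
f=cv2.imread("pics/scene0.png")
cv2.imwrite("pics/sc0a.png",cv2.resize(f[215:305,240:360],None,fx=6.6,fy=6.6,interpolation=cv2.INTER_CUBIC))
E
```

```text
(no output)
```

View pics/top0a.png

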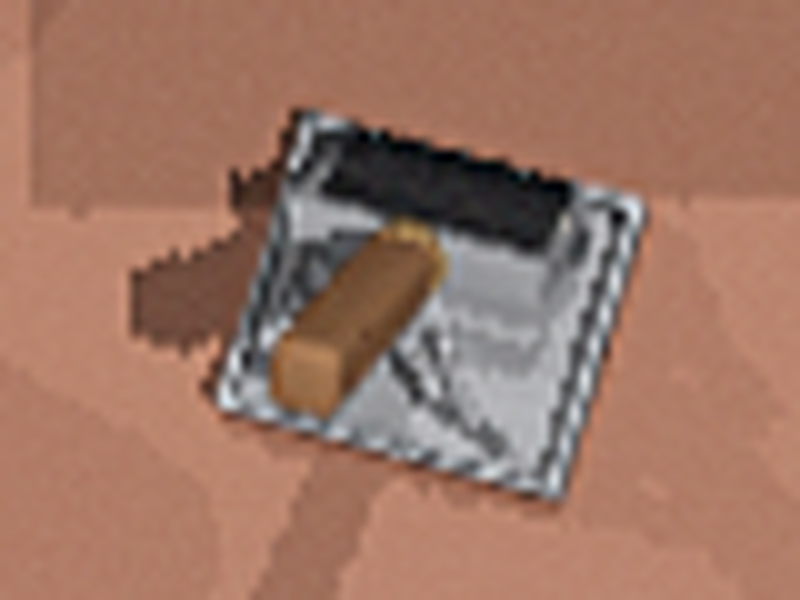

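View pics/top0b.png

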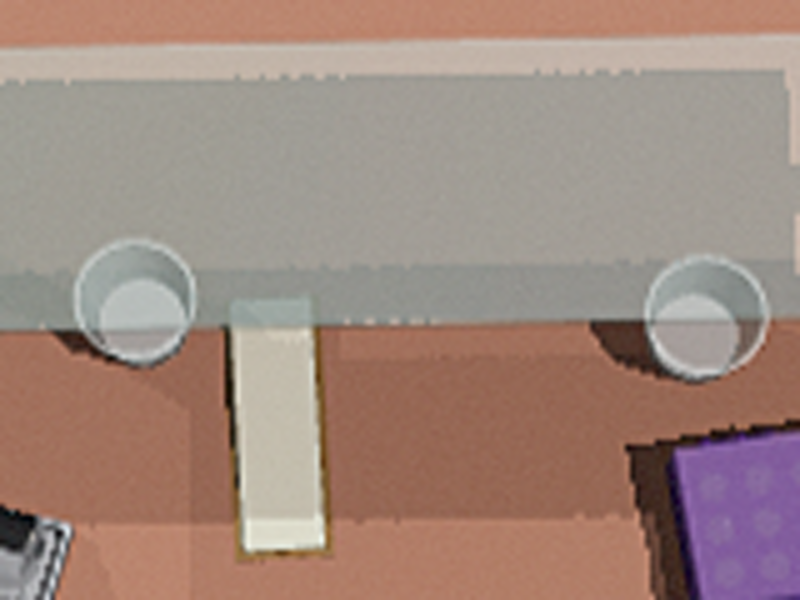

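View pics/sc0a.png

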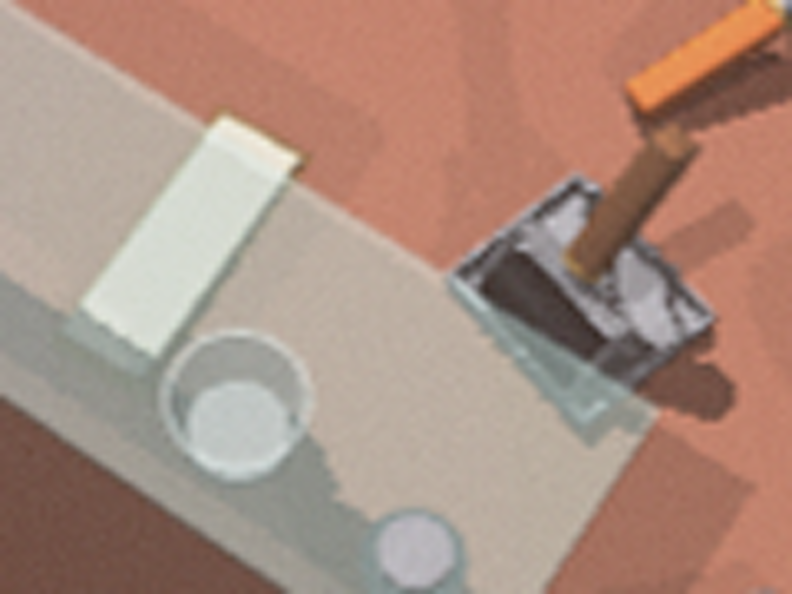

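```bash
cat > h.py <<'E'
import numpy as np,cv2
from bench import robot
from scipy.spatial.transform import Rotation as Rt
def bp(name,uv,z,c=None):
    c=c or robot.calibration(name); uv=np.atleast_2d(uv).astype(float)
    d=np.c_[uv,np.ones(len(uv))]@np.linalg.inv(c["mtx"]).T@c["R"]
    o=-c["R"].T@c["t"]
    z=np.broadcast_to(z,len(uv))
    return o+d*((z-o[2])/d[:,2])[:,None]
def pj(name,X,c=None):
    c=c or robot.calibration(name); p=(np.atleast_2d(X)@c["R"].T+c["t"])@c["mtx"].T
    return p[:,:2]/p[:,2:]
def cr(P,x0,y0,s): return (np.array(P)+.5)/s-.5+[x0,y0]
E
python3 - <<'E'
from h import *
np.set_printoptions(precision=4,suppress=True)
b=lambda P:cr(P,210,95,5); a=lambda P:cr(P,160,180,10); s=lambda P:cr(P,240,215,6.6)
print("strip top",bp("top",b([(247,550),(326,545),(312,296),(232,300)]),[.004,.004,.015,.015]))
print("strip scene",bp("scene",s([(225,112),(302,158),(140,372),(68,323)]),[.004,.004,.015,.015]))
print("cups",bp("top",b([(135,301),(707,318)]),.058), bp("scene",[s([(238,404)])[0],(200,222)],.058))
print("ledge front",bp("top",b([(0,330),(640,321)]),.211), bp("top",[(163,160),(163,105),(420,157)],.211))
print("rest",bp("top",a([(305,110),(645,205),(560,495),(220,405)]),.02))
print("rest mean",bp("top",a([(305,110),(645,205),(560,495),(220,405)]),.02).mean(0))
print("rest scene",bp("scene",s([(578,180),(452,280),(595,438),(715,322)]),.02))
E
```

```text
strip top [[0.5173 0.1207 0.004 ]
 [0.5199 0.0665 0.004 ]
 [0.6938 0.0735 0.015 ]
 [0.6919 0.129  0.015 ]]
strip scene [[0.5203 0.0663 0.004 ]
 [0.5191 0.1229 0.004 ]
 [0.6899 0.1259 0.015 ]
 [0.6896 0.0735 0.015 ]]
cups [[ 0.6789  0.1919  0.058 ]
 [ 0.6602 -0.1925  0.058 ]] [[ 0.686   0.1929  0.058 ]
 [ 0.6741 -0.1821  0.058 ]]
ledge front [[ 0.6143  0.2574  0.211 ]
 [ 0.6131 -0.1269  0.211 ]] [[ 0.6187  0.3975  0.211 ]
 [ 0.7939  0.4025  0.211 ]
 [ 0.6143 -0.3746  0.211 ]]
rest [[0.5671 0.3544 0.02  ]
 [0.532  0.2383 0.02  ]
 [0.4332 0.2663 0.02  ]
 [0.4658 0.3811 0.02  ]]
rest mean [0.4995 0.31   0.02  ]
rest scene [[0.4431 0.2711 0.02  ]
 [0.5405 0.244  0.02  ]
 [0.5755 0.3629 0.02  ]
 [0.4753 0.3837 0.02  ]]
```

```bash
python3 - <<'E'
from h import *
np.set_printoptions(precision=4,suppress=True)
o=robot.observe(); M=Rt.from_quat(o["tcp_rot"]).as_matrix(); print("tool axes",M)
c=robot.calibration("wrist"); print("cam in tool",M.T@(-c["R"].T@c["t"]-o["eef_pos"])); print("cam axes in tool",M.T@c["R"].T)
a=lambda P:cr(P,160,180,10); s=lambda P:cr(P,240,215,6.6)
for z in (.012,.018,.024,.03):
  A=bp("top",a([(560,495),(220,405),(305,110),(645,205)]),z);B=bp("scene",s([(578,180),(715,322),(595,438),(452,280)]),z)
  print(z,(A-B)[:,:2].ravel(),A.mean(0),B.mean(0))
# handle end centre triangulate
E
```

```text
tool axes [[ 0.3643  0.9313 -0.0008]
 [ 0.9313 -0.3643 -0.0016]
 [-0.0018 -0.0002 -1.    ]]
cam in tool [ 0.0001 -0.0793 -0.07  ]
cam axes in tool [[ 1.     -0.0001 -0.0003]
 [ 0.0002  0.9518  0.3069]
 [ 0.0003 -0.3069  0.9518]]
0.012 [-0.005  -0.0023 -0.0047 -0.0002 -0.0037 -0.0062 -0.0037 -0.0033] [0.501  0.3115 0.012 ] [0.5053 0.3145 0.012 ]
0.018 [-0.0086 -0.0041 -0.0083 -0.002  -0.0072 -0.008  -0.0073 -0.0051] [0.4999 0.3104 0.018 ] [0.5078 0.3152 0.018 ]
0.024 [-0.0122 -0.006  -0.0119 -0.0038 -0.0108 -0.0098 -0.0109 -0.0069] [0.4988 0.3093 0.024 ] [0.5102 0.3159 0.024 ]
0.03 [-0.0158 -0.0078 -0.0155 -0.0056 -0.0143 -0.0115 -0.0144 -0.0087] [0.4977 0.3082 0.03  ] [0.5127 0.3166 0.03  ]
```

Call:
{"fn": "step_arm", "kwargs": {
  "targets": [
    [[-16,31,0,-0.5,85],[-16,31,0,-0.5,85],[-16,31,0,-0.5,85],[-16,31,0,-0.5,85],[-16,31,0,-0.5,85],[-16,31,0,-0.5,85],[-16,31,0,-0.5,85],[-16,31,0,-0.5,85],[-16,31,0,-0.5,85],[-16,31,0,-0.5,85]]
  ]
}}

```text
time_s: 0.98
eef_pos: [0.4688, 0.328, 0.3037]
tcp_rot: [0.8, 0.599, -0.0, -0.0]
contact_force: [-0.0, 0.7, 0.0]
width: 0.0855
```

```bash
python3 - <<'E'
from h import *
np.set_printoptions(precision=4,suppress=True)
o=robot.observe(); print(o["time_s"],o["eef_pos"],Rt.from_quat(o["tcp_rot"]).as_matrix(),o["qvel"])
f=robot.grab_frame("wrist");c=robot.calibration("wrist");cv2.imwrite("pics/w1.png",f);np.savez("pics/w1.npz",**c)
o=robot.observe(); print(o["time_s"],o["eef_pos"],o["joint_positions"])
E
```

```text
0.9833 [0.4688 0.328  0.3037] [[ 0.2812  0.9596 -0.0005]
 [ 0.9596 -0.2812 -0.0002]
 [-0.0003 -0.0004 -1.    ]] [-0.7122  0.1249  0.15    0.0195  0.0013 -0.8071]
1.0333 [0.4733 0.3244 0.3036] [ 0.4902  0.1855 -0.1422  1.2414 -0.0051  0.7802]
```

View pics/w1.png

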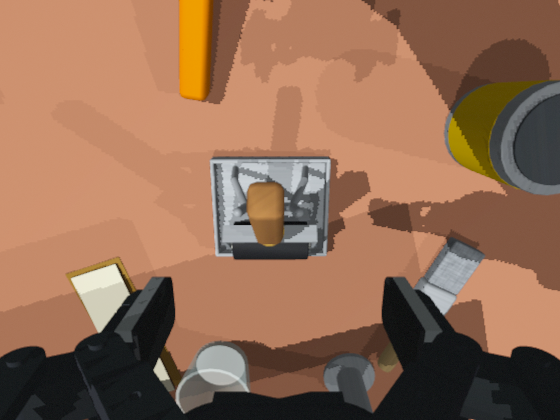

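The wrist view has the rest at (211-331, 157-257), the roller's handle end at (266,195) and the drum at (271,250), all nearly square to the tool. I'll take a still frame and fit the model to it.

```bash
python3 - <<'E'
from h import *
np.set_printoptions(precision=4,suppress=True)
o=robot.observe();c=robot.calibration("wrist"); print(o["time_s"],o["eef_pos"],o["qvel"])
f=robot.grab_frame("wrist");cv2.imwrite("pics/w2.png",f);np.savez("pics/w2.npz",**c)
o=robot.observe(); print(o["time_s"],o["eef_pos"])
cv2.imwrite("pics/w2a.png",cv2.resize(f[140:290,190:350],None,fx=5,fy=4,interpolation=cv2.INTER_CUBIC))
E
```

```text
1.0333 [0.4733 0.3244 0.3036] [ 0.0655 -0.0058 -0.0052  0.0048  0.0519  0.1478]
1.0833 [0.4712 0.3264 0.3036]
```

View pics/w2a.png

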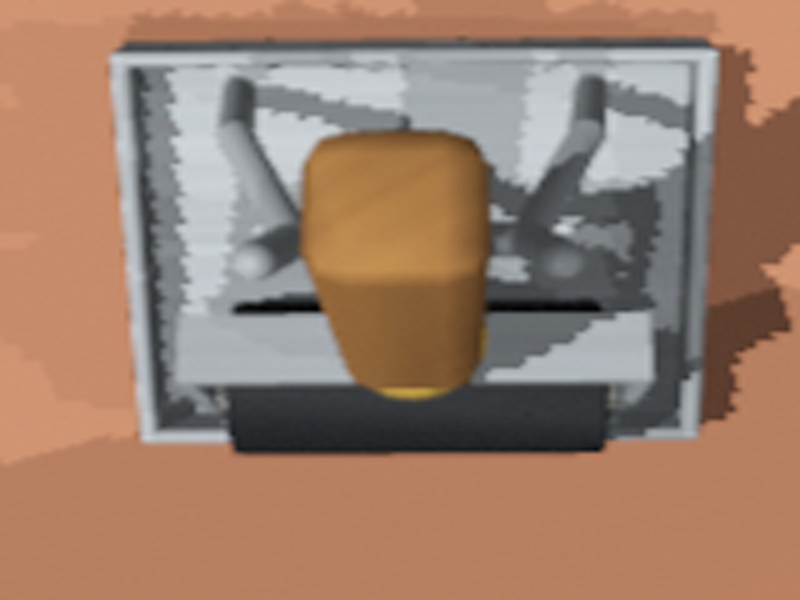

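```bash
python3 - <<'E'
from h import *
from scipy.optimize import least_squares
np.set_printoptions(precision=4,suppress=True)
c=dict(np.load("pics/w2.npz"))
P=np.array([(112,52),(718,48),(695,437),(145,440)],float);H=np.array([(395,205)],float)
cv=lambda P:(P+.5)/[5,4]-.5+[190,140]
P=cv(P);H=cv(H)
for z in (.018,.024):
  X=bp("w",P,z,c);print(z,X, np.linalg.norm(np.roll(X,-1,0)-X,axis=1),X.mean(0))
  # tray frame: P0=(-x, +? )
  L=np.array([(-.08,.06),(-.08,-.06),(.025,-.06),(.025,.06)])
  # determine y sign: image left = tool -x = world -y
  L[:,1]*=-1
  def res(q):
    cs,sn=np.cos(q[2]),np.sin(q[2]);R=np.array([[cs,-sn],[sn,cs]]);return (L@R.T+q[:2]-X[:,:2]).ravel()
  r=least_squares(res,[.52,.3,-.28]);print("seat",r.x,res(r.x)*1e3)
  q=r.x; h=np.array([-.0775,0,.160]);Rz=Rt.from_euler("z",q[2]).as_matrix()
  print("handle end seen",H,"pred",pj("w",Rz@h+[q[0],q[1],0],c), "drum ends", pj("w",[Rz@[.02,s*.038,.026]+[q[0],q[1],0] for s in(-1,1)],c), cv(np.array([(235,452),(605,452.)])))
E
```

```text
0.018 [[0.4333 0.2682 0.018 ]
 [0.4664 0.3824 0.018 ]
 [0.566  0.3527 0.018 ]
 [0.5333 0.2396 0.018 ]] [0.1189 0.104  0.1178 0.104 ] [0.4998 0.3107 0.018 ]
seat [ 0.5262  0.303  -0.2828] [-0.7192 -0.4303 -0.2784  0.5438  0.8766  0.984   0.121  -1.0974]
handle end seen [[268.6   190.875]] pred [[268.5578 192.68  ]] drum ends [[237.1685 248.6847]
 [309.8305 248.2704]] [[236.6   252.625]
 [310.6   252.625]]
0.024 [[0.4327 0.2695 0.024 ]
 [0.4652 0.3819 0.024 ]
 [0.5632 0.3526 0.024 ]
 [0.531  0.2414 0.024 ]] [0.1169 0.1023 0.1158 0.1023] [0.498  0.3113 0.024 ]
seat [ 0.5244  0.3037 -0.2828] [-1.8412 -1.1487 -0.8424  1.7551  1.996   1.693   0.6876 -2.2994]
handle end seen [[268.6   190.875]] pred [[268.6973 189.7643]] drum ends [[237.2022 247.0705]
 [309.9745 246.654 ]] [[236.6   252.625]
 [310.6   252.625]]
```

```bash
cat >> h.py <<'E'
def go(x,y,z,yaw=None):
    o=robot.observe();M=Rt.from_quat(o["tcp_rot"]).as_matrix();d=M.T@(np.array([x,y,z])-o["eef_pos"])
    ya=np.arctan2(M[1,1],M[0,1])
    print("t",round(o["time_s"],2),"pos",np.round(o["eef_pos"]*1e3,1),"yaw",round(ya,4),"tilt",np.round(M[:,2],4),"F",np.round(o["contact_force"],2),"T",np.round(o["torque"],3),"w",round(o["width"]*1e3,1))
    print("shift mm",np.round(d*1e3,1),"turn deg",None if yaw is None else round(-np.degrees(yaw-ya),2))
E
python3 -c "
from h import *
go(.4648,.3209,.191,-.283)"
```

```text
t 1.08 pos [471.2 326.4 303.6] yaw -0.2912 tilt [ 0.0013 -0.0012 -1.    ] F [-0.39  0.61  0.21] T [0.02  0.071 0.001] w 84.6
shift mm [ -7.   -4.7 112.6] turn deg -0.47
```

Call:
{"fn": "step_arm", "kwargs": {
  "targets": [
    [[-3,-2,18,-0.2,85],[-3,-2,20,-0.2,85],[-1,-1,20,0,85],[0,0,20,0,85],[0,0,16,0,85],[0,0,10,0,85],[0,0,8,0,85],[0,0,0,0,85]]
  ]
}}

```text
time_s: 1.75
eef_pos: [0.4602, 0.3239, 0.1902]
tcp_rot: [0.798, 0.602, -0.002, -0.0]
contact_force: [0.2, 0.1, 0.0]
width: 0.0848
```

```bash
python3 - <<'E'
from h import *
go(.4648,.3209,.191,-.283)
f=robot.grab_frame("wrist");cv2.imwrite("pics/w3.png",f)
E
```

```text
t 1.75 pos [460.2 323.9 190.2] yaw -0.2781 tilt [-0.0028 -0.0014 -1.    ] F [0.2  0.12 0.02] T [ 0.036 -0.006 -0.014] w 84.8
shift mm [-1.6  5.3 -0.8] turn deg 0.28
```

View pics/w3.png

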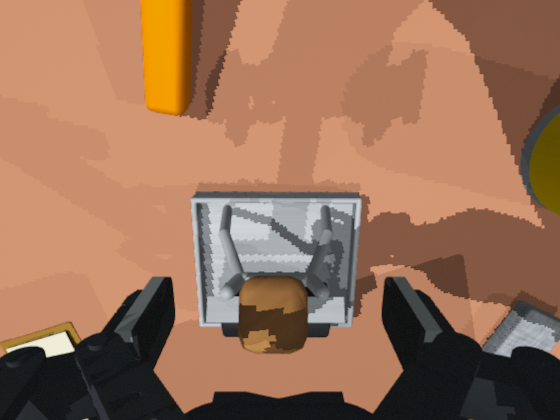

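The handle end sits at (273,315), between the open fingers. I'll nudge by (-1.6, 5.3) and close.

Call:
{"fn": "step_arm", "kwargs": {
  "targets": [
    [[-1.6,5,0,0,85],[0,0,0,0,50],[0,0,0,0,20],[0,0,0,0,10],[0,0,0,0,10],[0,0,0,0,10],[0,0,0,0,10],[0,0,0,0,10]]
  ],
  "force": 120
}}

```text
time_s: 2.47
eef_pos: [0.4657, 0.3211, 0.1924]
tcp_rot: [0.799, 0.602, -0.0, 0.0]
contact_force: [-1.4, -1.3, 4.3]
width: 0.0226
```

```bash
python3 - <<'E'
from h import *
go(.4648,.3209,.191,-.283)
f=robot.grab_frame("wrist");cv2.imwrite("pics/w4.png",f)
E
```

```text
t 2.47 pos [465.7 321.1 192.4] yaw -0.2788 tilt [ 3.e-04 -5.e-04 -1.e+00] F [-1.45 -1.31  4.3 ] T [-0.322  0.215 -0.067] w 22.6
shift mm [-0.4 -0.9  1.4] turn deg 0.24
```

View pics/w4.png

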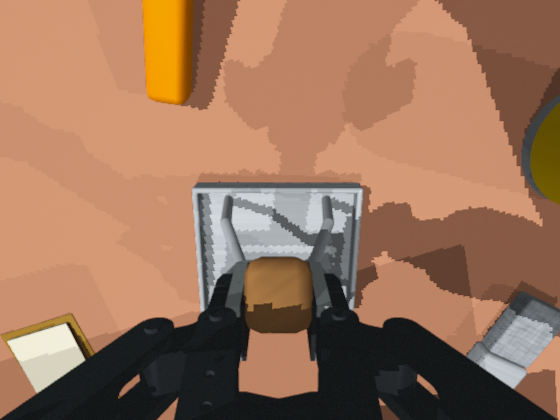

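Call:
{"fn": "step_arm", "kwargs": {
  "targets": [
    [[0,0,-6,0,10],[0,0,-10,0,10],[0,0,-14,0,10],[0,0,-20,0,10],[0,0,-20,0,10],[0,0,-15,0,10],[0,0,-8,0,10],[0,0,0,0,10],[0,0,0,0,10]]
  ]
}}

```text
time_s: 3.27
eef_pos: [0.4656, 0.3213, 0.2848]
tcp_rot: [0.798, 0.602, 0.0, -0.0]
contact_force: [0.3, -0.2, -3.4]
width: 0.0224
```

```bash
python3 - <<'E'
from h import *
go(.4,.092,.2,.04)
f=robot.grab_frame("wrist");cv2.imwrite("pics/w5.png",f)
f=robot.grab_frame("top");cv2.imwrite("pics/t5.png",f)
f=robot.grab_frame("scene");cv2.imwrite("pics/s5.png",cv2.resize(f[150:310,200:420],None,fx=3.6,fy=3.6))
print(bp("top",[(300,226),(329,226),(329,257),(300,257),(215,245),(187,292)],.005))
E
```

```text
t 3.27 pos [465.6 321.3 284.8] yaw -0.2785 tilt [-1.e-04  2.e-04 -1.e+00] F [ 0.31 -0.19 -3.42] T [0.025 0.202 0.048] w 22.4
shift mm [-238.5   -0.    84.7] turn deg -18.25
[[ 0.44075465 -0.01784375  0.005     ]
 [ 0.43903482 -0.1161782   0.005     ]
 [ 0.33419171 -0.11243956  0.005     ]
 [ 0.3358763  -0.01528529  0.005     ]
 [ 0.38115411  0.2699806   0.005     ]
 [ 0.22687063  0.36128718  0.005     ]]
```

View pics/w5.png

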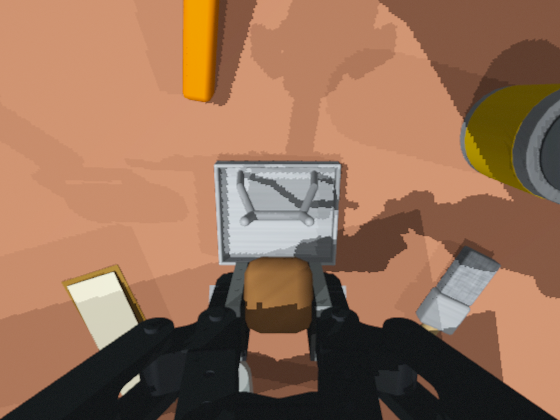

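View pics/s5.png

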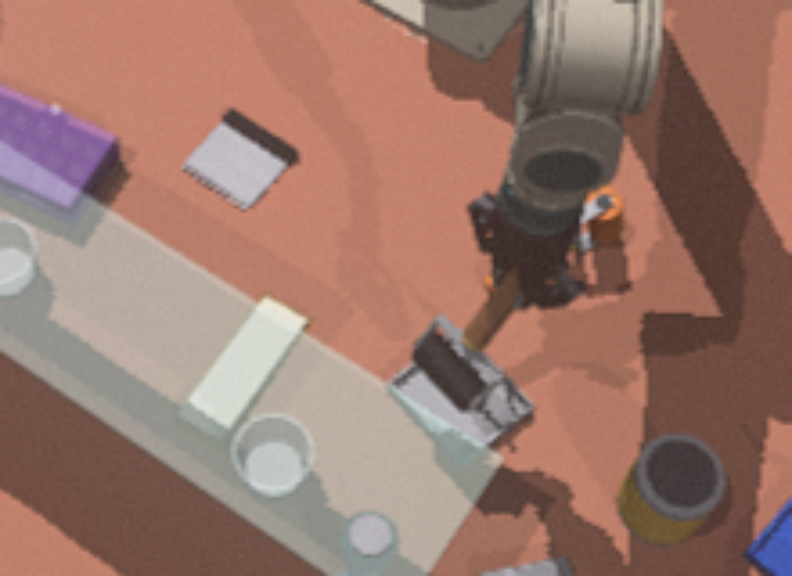

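Call:
{"fn": "step_arm", "kwargs": {
  "targets": [
    [[-20,0,0,0,10],[-36,0,0,0,10],[-36,0,0,0,10],[-36,0,0,0,10],[-36,0,0,0,10],[-36,0,0,0,10],[-26,0,0,-4,10],[-12,0,0,-6,10],[0,0,0,-6,10],[0,0,0,-2.2,10]]
  ]
}}

```text
time_s: 4.25
eef_pos: [0.4, 0.0912, 0.2839]
tcp_rot: [0.692, 0.721, -0.001, -0.001]
contact_force: [-0.1, 0.4, -3.0]
width: 0.0223
```

Call:
{"fn": "step_arm", "kwargs": {
  "targets": [
    [[0,0,0,0,10],[0,0,0,0,10],[0,0,0,0,10]]
  ]
}}

```text
time_s: 4.5
eef_pos: [0.4007, 0.0923, 0.2844]
tcp_rot: [0.693, 0.721, -0.0, -0.0]
contact_force: [-0.4, 1.3, -3.2]
width: 0.0223
```

```bash
python3 - <<'E'
from h import *
go(.4,.092,.2,.04)
c=robot.calibration("wrist");f=robot.grab_frame("wrist");cv2.imwrite("pics/w6.png",f);np.savez("pics/w6.npz",**c)
E
```

```text
t 4.5 pos [400.7  92.3 284.4] yaw 0.0384 tilt [-1.2e-03 -2.0e-04 -1.0e+00] F [-0.44  1.34 -3.16] T [-0.009  0.183  0.005] w 22.3
shift mm [-0.2 -0.6 84.4] turn deg -0.09
```

View pics/w6.png

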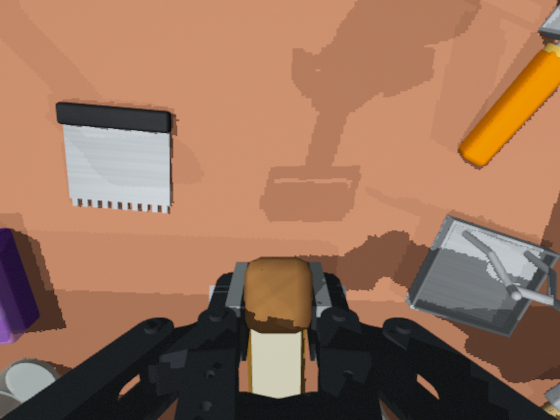

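Call:
{"fn": "step_arm", "kwargs": {
  "targets": [
    [[0,0,15,0,10],[0,0,20,0,10],[0,0,20,0,10],[0,0,18,0,10],[0,0,12,0,10],[0,0,6,0,10],[0,0,2,0,10],[0,0,2,0,10],[0,0,1,0,10]]
  ]
}}

```text
time_s: 5.3
eef_pos: [0.4018, 0.0924, 0.1895]
tcp_rot: [0.693, 0.721, 0.001, 0.0]
contact_force: [-0.1, 0.5, -3.0]
width: 0.0227
```

Call:
{"fn": "step_arm", "kwargs": {
  "targets": [
    [[0,0,2,0,10],[0,0,2,0,10],[0,0,0,0,10]]
  ]
}}

```text
time_s: 5.55
eef_pos: [0.4028, 0.0923, 0.1862]
tcp_rot: [0.693, 0.721, 0.002, 0.001]
contact_force: [0.8, -0.8, -0.6]
width: 0.0227
```

Call:
{"fn": "step_arm", "kwargs": {
  "targets": [
    [[0,0,0,0,10],[0,0,2,0,10],[0,0,2,0,10],[0,0,2,0,10]]
  ],
  "force": 20
}}

```text
time_s: 5.88
eef_pos: [0.4067, 0.0923, 0.1834]
tcp_rot: [0.693, 0.721, 0.005, 0.005]
contact_force: [-0.7, -0.9, 11.3]
width: 0.0226
```

```bash
python3 - <<'E'
from h import *
go(.4,.092,.145,.04)
E
```

```text
t 5.88 pos [406.7  92.3 183.4] yaw 0.0389 tilt [ 0.0133 -0.     -0.9999] F [-0.66 -0.88 11.32] T [-0.202 -0.633 -0.07 ] w 22.6
shift mm [-0.  -7.2 38.3] turn deg -0.06
```

Call:
{"fn": "step_arm", "kwargs": {
  "targets": [
    [[0,0,2,0,10],[0,0,2,0,10],[0,0,2,0,10]]
  ],
  "force": 20
}}

```text
time_s: 6.13
eef_pos: [0.4056, 0.0922, 0.1765]
tcp_rot: [0.693, 0.721, 0.004, 0.004]
contact_force: [-1.7, -0.9, 16.6]
width: 0.0227
```

```bash
python3 - <<'E'
from h import *
go(.4,.092,.145,.04)
f=robot.grab_frame("wrist");cv2.imwrite("pics/w7.png",f)
f=robot.grab_frame("scene");cv2.imwrite("pics/s7.png",cv2.resize(f[150:310,200:420],None,fx=3.6,fy=3.6))
E
```

```text
t 6.13 pos [405.6  92.2 176.5] yaw 0.0386 tilt [ 1.060e-02 -4.000e-04 -9.999e-01] F [-1.7  -0.89 16.63] T [-0.213 -1.167 -0.09 ] w 22.7
shift mm [ 0.1 -5.9 31.4] turn deg -0.08
```

View pics/w7.png

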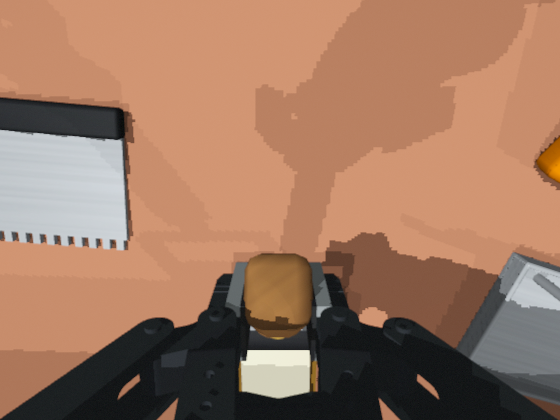

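View pics/s7.png

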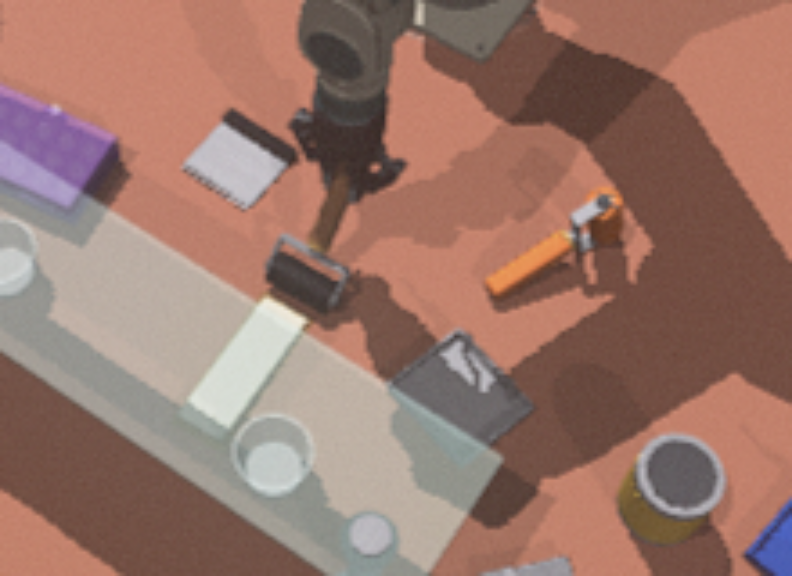

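Call:
{"fn": "step_arm", "kwargs": {
  "targets": [
    [[0,-3,3,0,10],[0,-3,4,0,10],[0,-3,4,0,10],[0,-3,4,0,10]]
  ]
}}

```text
time_s: 6.57
eef_pos: [0.3928, 0.0917, 0.1606]
tcp_rot: [0.693, 0.721, 0.003, 0.003]
contact_force: [1.7, -1.1, 5.3]
width: 0.0225
```

Call:
{"fn": "step_arm", "kwargs": {
  "targets": [
    [[0,-4,4,0,10],[0,-4,4,0,10],[0,-4,4,0,10]]
  ]
}}

```text
time_s: 6.82
eef_pos: [0.3808, 0.0912, 0.1483]
tcp_rot: [0.693, 0.721, 0.003, 0.003]
contact_force: [0.8, -0.9, 4.4]
width: 0.0221
```

Call:
{"fn": "step_arm", "kwargs": {
  "targets": [
    [[0,-3,4,0,10],[0,-3,4,0,10],[0,0,0,0,10]]
  ]
}}

```text
time_s: 7.07
eef_pos: [0.373, 0.0909, 0.1392]
tcp_rot: [0.693, 0.721, 0.002, 0.002]
contact_force: [0.0, -1.0, 6.8]
width: 0.0222
```

Call:
{"fn": "step_arm", "kwargs": {
  "targets": [
    [[0,0,0,0,5],[0,0,0,0,5],[0,0,-3,0,5],[0,0,-6,0,5],[0,0,-8,0,5],[0,0,-8,0,5],[0,0,-5,0,5],[0,0,0,0,5],[0,0,0,0,5]]
  ],
  "force": 120
}}

```text
time_s: 7.82
eef_pos: [0.3714, 0.0911, 0.1684]
tcp_rot: [0.693, 0.721, 0.0, 0.0]
contact_force: [-0.4, -0.2, -4.1]
width: 0.0224
```

```bash
python3 - <<'E'
from h import *
go(.4,.092,.145,.04)
c=robot.calibration("wrist");f=robot.grab_frame("wrist");cv2.imwrite("pics/w8.png",f);np.savez("pics/w8.npz",**c)
f=robot.grab_frame("scene");cv2.imwrite("pics/s8.png",cv2.resize(f[150:310,200:420],None,fx=3.6,fy=3.6,interpolation=cv2.INTER_CUBIC))
f=robot.grab_frame("top");cv2.imwrite("pics/t8.png",cv2.resize(f[95:255,180:380],None,fx=4,fy=3.7,interpolation=cv2.INTER_CUBIC))
go(.4,.092,.145,.04)
E
```

```text
t 7.82 pos [371.4  91.1 168.4] yaw 0.0391 tilt [ 1.e-03  1.e-04 -1.e+00] F [-0.43 -0.22 -4.07] T [-0.015  0.284  0.017] w 22.4
shift mm [-0.2 28.6 23.4] turn deg -0.05
t 7.97 pos [370.7  91.  167.6] yaw 0.0391 tilt [-0.001 -0.    -1.   ] F [ 0.75  0.03 -3.82] T [-0.027  0.266  0.029] w 22.6
shift mm [-0.2 29.4 22.5] turn deg -0.05
```

View pics/w8.png

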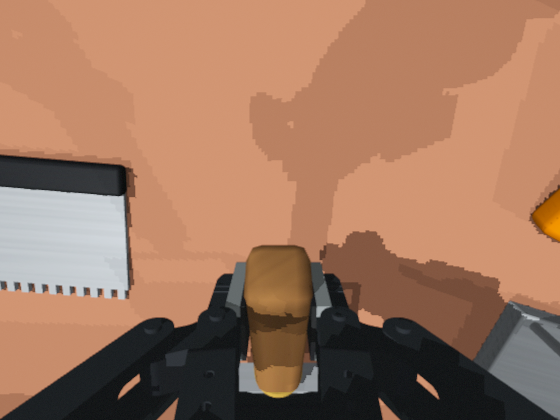

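View pics/s8.png

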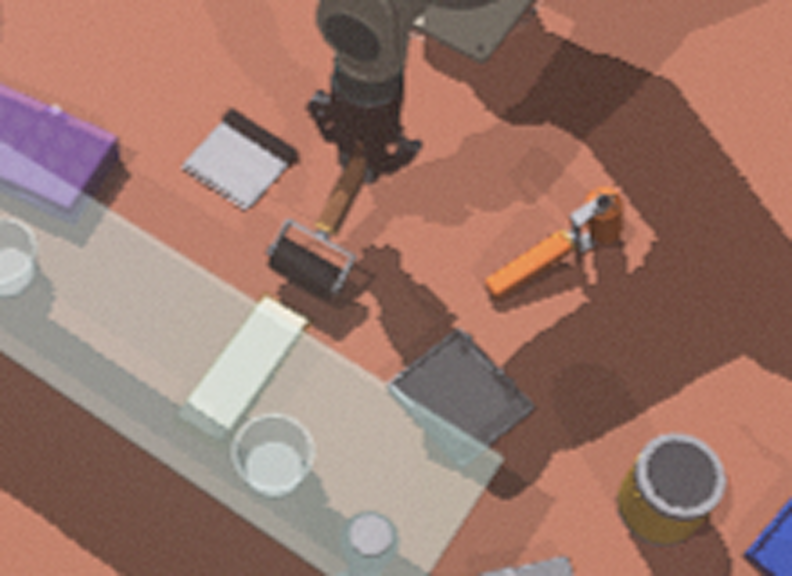

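View pics/t8.png

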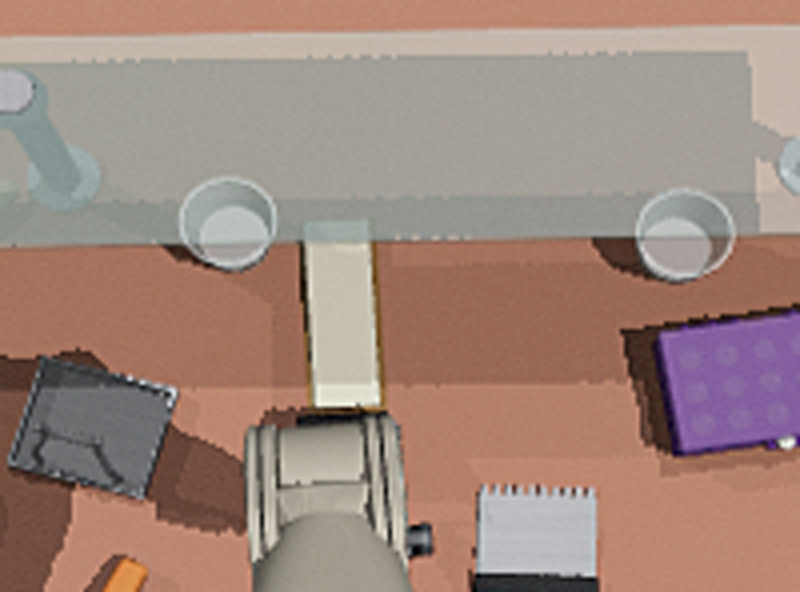

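```bash
python3 - <<'E'
from h import *
np.set_printoptions(precision=4,suppress=True)
f=cv2.imread("pics/w6.png");cv2.imwrite("pics/w6a.png",cv2.resize(f[310:410,220:340],None,fx=6,fy=6,interpolation=cv2.INTER_CUBIC))
t=lambda P:(np.array(P)+.5)/[4,3.7]-.5+[180,95]
print(bp("top",t([(298,417)]),.055), bp("top",t([(313,405),(381,402)]),.004), bp("top",t([(306,225),(371,222)]),.014))
E
```

```text
[[0.4985 0.1343 0.055 ]] [[0.5191 0.1245 0.004 ]
 [0.521  0.0662 0.004 ]] [[0.6892 0.1287 0.014 ]
 [0.6911 0.0723 0.014 ]]
```

View pics/w6a.png

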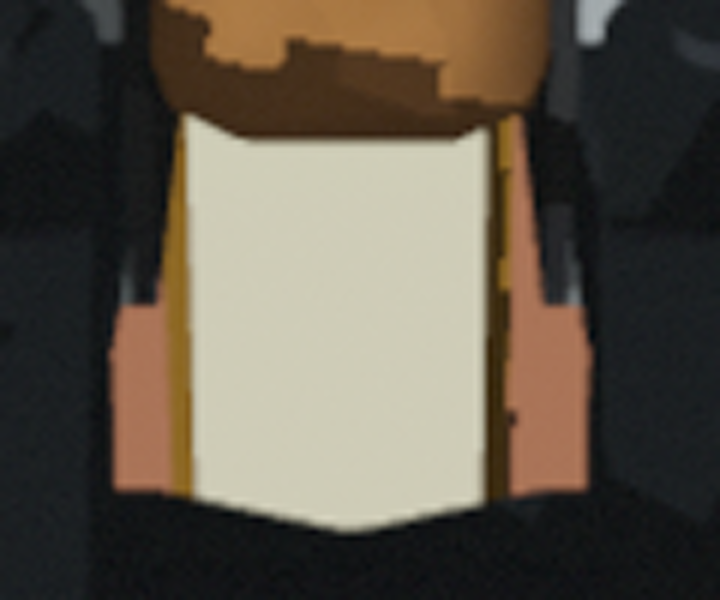

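```bash
python3 - <<'E'
from h import *
np.set_printoptions(precision=4,suppress=True)
c=dict(np.load("pics/w6.npz"))
w=lambda P:cr(P,220,310,6)
A=bp("w",w([(188,150),(488,150),(194,490),(487,490)]),[.007,.007,.012,.012],c);print(A,(A[0]+A[1])/2,(A[2]+A[3])/2)
go(.4,.09,.14,.039)
E
```

```text
[[0.5827 0.0688 0.007 ]
 [0.5805 0.1254 0.007 ]
 [0.6581 0.0715 0.012 ]
 [0.6559 0.1293 0.012 ]] [0.5816 0.0971 0.007 ] [0.657  0.1004 0.012 ]
t 7.97 pos [370.7  91.  167.6] yaw 0.0391 tilt [-0.001 -0.    -1.   ] F [ 0.75  0.03 -3.82] T [-0.027  0.266  0.029] w 22.6
shift mm [-2.2 29.3 27.5] turn deg 0.0
```

Call:
{"fn": "step_arm", "kwargs": {
  "targets": [
    [[-4,8,0,0,5],[0,14,0,0,5],[0,14,3,0,5],[0,14,6,0,5],[0,8,6,0,5],[0,0,4,0,5],[0,0,0,0,5],[0,0,0,0,5]]
  ]
}}

```text
time_s: 8.63
eef_pos: [0.4277, 0.0892, 0.148]
tcp_rot: [0.693, 0.721, -0.001, -0.001]
contact_force: [0.5, -0.0, -3.1]
width: 0.0223
```

```bash
python3 - <<'E'
from h import *
go(.43,.089,.144,.039)
f=robot.grab_frame("scene");cv2.imwrite("pics/s9.png",cv2.resize(f[200:290,230:350],None,fx=6.6,fy=6.6,interpolation=cv2.INTER_CUBIC))
E
```

```text
t 8.63 pos [427.7  89.2 148. ] yaw 0.0391 tilt [-3.4e-03 -2.0e-04 -1.0e+00] F [ 0.54 -0.03 -3.1 ] T [-0.069  0.305  0.005] w 22.3
shift mm [-0.2  2.3  4. ] turn deg 0.0
```

View pics/s9.png

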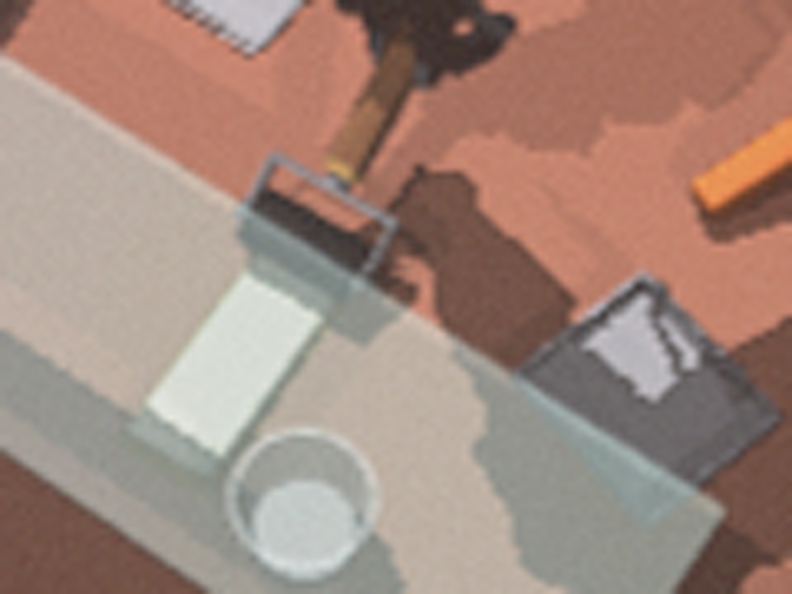

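The drum is above the strip's front end and centred across it. I'll press down gently.

Call:
{"fn": "step_arm", "kwargs": {
  "targets": [
    [[0,0,1.5,0,5],[0,0,1.5,0,5],[0,0,1.5,0,5],[0,0,0,0,5]]
  ]
}}

```text
time_s: 9.02
eef_pos: [0.4307, 0.0894, 0.1456]
tcp_rot: [0.693, 0.721, 0.001, 0.001]
contact_force: [-0.7, -0.8, 1.2]
width: 0.0228
```

Call:
{"fn": "step_arm", "kwargs": {
  "targets": [
    [[0,0,1,0,5],[0,0,1,0,5],[0,0,0,0,5]]
  ]
}}

```text
time_s: 9.27
eef_pos: [0.4317, 0.0894, 0.1441]
tcp_rot: [0.693, 0.721, 0.002, 0.002]
contact_force: [1.1, -0.6, 3.9]
width: 0.0224
```

Call:
{"fn": "step_arm", "kwargs": {
  "targets": [
    [[0,0,1,0,5],[0,0,0.5,0,5],[0,0,0,0,5],[0,0,0,0,5]]
  ]
}}

```text
time_s: 9.6
eef_pos: [0.432, 0.0895, 0.1428]
tcp_rot: [0.693, 0.721, 0.002, 0.002]
contact_force: [-0.2, -0.3, 6.3]
width: 0.022
```

Call:
{"fn": "step_arm", "kwargs": {
  "targets": [
    [[0,2,0,0,5],[0,2.5,0,0,5],[0,2.5,0,0,5],[0,2.5,0,0,5]]
  ]
}}

```text
time_s: 9.93
eef_pos: [0.4415, 0.0898, 0.1429]
tcp_rot: [0.693, 0.721, 0.002, 0.002]
contact_force: [-0.1, -0.6, 6.8]
width: 0.0224
```

Call:
{"fn": "step_arm", "kwargs": {
  "targets": [
    [[0,3,0,0,5],[0,3,0,0,5],[0,3,0,0,5],[0,3,0,0,5]]
  ]
}}

```text
time_s: 10.27
eef_pos: [0.4535, 0.0903, 0.1429]
tcp_rot: [0.693, 0.721, 0.002, 0.002]
contact_force: [-0.2, -0.3, 5.9]
width: 0.0223
```

Call:
{"fn": "step_arm", "kwargs": {
  "targets": [
    [[0,3,0,0,5],[0,3,0,0,5],[0,3,0,0,5],[0,3,0,0,5]]
  ]
}}

```text
time_s: 10.6
eef_pos: [0.4655, 0.0907, 0.1429]
tcp_rot: [0.693, 0.721, 0.002, 0.002]
contact_force: [-1.1, -0.5, 6.4]
width: 0.0223
```

Call:
{"fn": "step_arm", "kwargs": {
  "targets": [
    [[0,3,0,0,5],[0,3,0,0,5],[0,3,0,0,5],[0,3,0,0,5],[0,3,0,0,5],[0,3,0,0,5]]
  ]
}}

```text
time_s: 11.1
eef_pos: [0.4834, 0.0915, 0.1429]
tcp_rot: [0.693, 0.721, 0.002, 0.002]
contact_force: [0.2, -0.9, 8.0]
width: 0.0224
```

Call:
{"fn": "step_arm", "kwargs": {
  "targets": [
    [[0,3,0,0,5],[0,3,0,0,5],[0,3,0,0,5],[0,3,0,0,5],[0,3,0,0,5],[0,3,0,0,5]]
  ]
}}

```text
time_s: 11.6
eef_pos: [0.5014, 0.0921, 0.143]
tcp_rot: [0.693, 0.721, 0.002, 0.002]
contact_force: [-0.0, -0.4, 7.5]
width: 0.0223
```

Call:
{"fn": "step_arm", "kwargs": {
  "targets": [
    [[0,3,0,0,5],[0,3,0,0,5],[0,3,0,0,5],[0,3,0,0,5],[0,3,0,0,5],[0,3,0,0,5]]
  ]
}}

```text
time_s: 12.1
eef_pos: [0.5193, 0.0928, 0.143]
tcp_rot: [0.693, 0.721, 0.002, 0.002]
contact_force: [-0.4, -0.5, 7.1]
width: 0.0225
```

Call:
{"fn": "step_arm", "kwargs": {
  "targets": [
    [[0,3,0,0,5],[0,3,0,0,5],[0,3,0,0,5],[0,3,0,0,5],[0,3,0,0,5],[0,3,0,0,5]]
  ]
}}

```text
time_s: 12.6
eef_pos: [0.5373, 0.0935, 0.143]
tcp_rot: [0.693, 0.721, 0.002, 0.002]
contact_force: [-1.5, -0.2, 5.8]
width: 0.0224
```

Call:
{"fn": "step_arm", "kwargs": {
  "targets": [
    [[0,3,0,0,5],[0,3,0,0,5],[0,3,0,0,5],[0,3,0,0,5],[0,2,0,0,5]]
  ]
}}

```text
time_s: 13.02
eef_pos: [0.5514, 0.0941, 0.1431]
tcp_rot: [0.693, 0.721, 0.002, 0.002]
contact_force: [-0.3, 0.3, 5.7]
width: 0.0223
```

```bash
python3 - <<'E'
from h import *
go(.56,.095,.143,.039)
f=robot.grab_frame("scene");cv2.imwrite("pics/s10.png",cv2.resize(f[190:310,220:380],None,fx=5,fy=5,interpolation=cv2.INTER_CUBIC))
f=robot.grab_frame("top");cv2.imwrite("pics/t10.png",cv2.resize(f[95:215,200:360],None,fx=5,fy=5,interpolation=cv2.INTER_CUBIC))
f=robot.grab_frame("wrist");cv2.imwrite("pics/w10.png",f)
E
```

```text
t 13.02 pos [551.4  94.1 143.1] yaw 0.039 tilt [ 6.3e-03  1.0e-04 -1.0e+00] F [-0.26  0.32  5.71] T [ 0.005 -0.691 -0.044] w 22.3
shift mm [0.6 8.6 0.1] turn deg 0.0
```

View pics/s10.png

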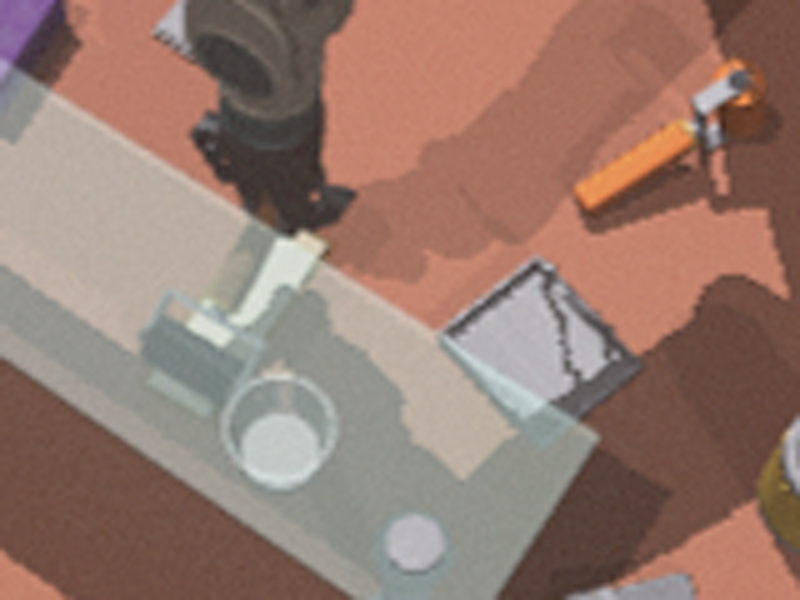

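View pics/t10.png

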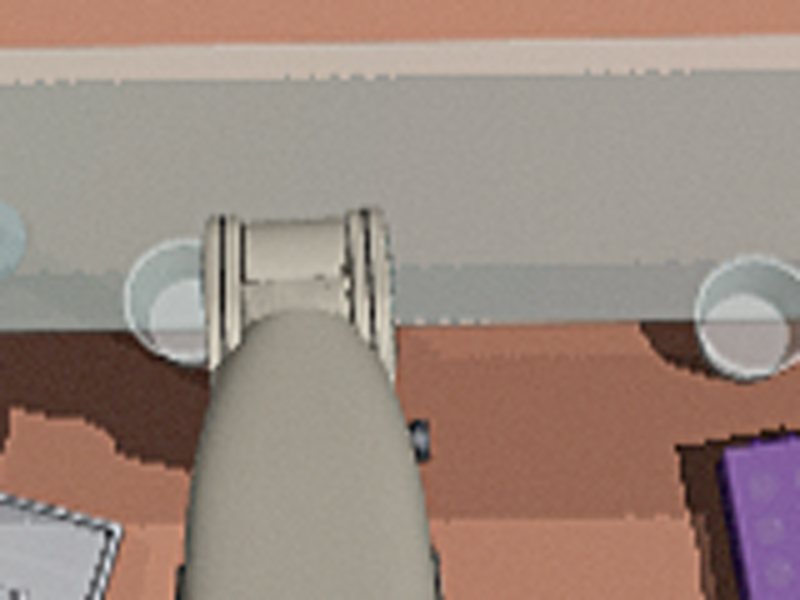

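View pics/w10.png

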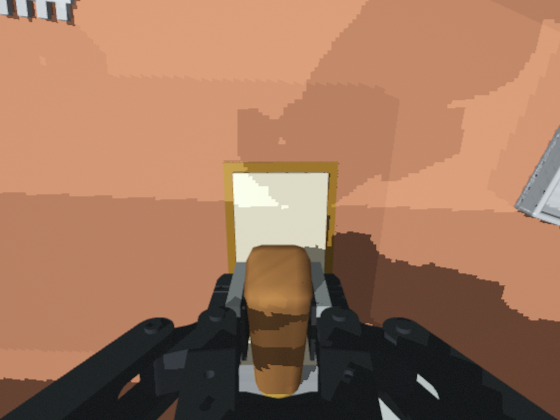

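```bash
python3 - <<'E'
from h import *
im=cv2.imread("pics/s10.png")
im=cv2.resize(im,None,fx=1,fy=1)
o=robot.observe();print(o["time_s"],o["contact_force"])
p=o["eef_pos"];x=np.array([np.cos(.039),np.sin(.039),0]);y=np.array([-x[1],x[0],0])
th=np.linspace(0,2*np.pi,40)
for off,col in((.110,(0,0,255)),):
  for s in(-.038,.038):
    C=np.array([p[0],p[1],.024])+x*off+y*s
    C=np.array([C+x*.02*np.cos(t)+[0,0,.02*np.sin(t)] for t in th])
    q=(pj("scene",C)-[220,190]+.5)*5
    cv2.polylines(im,[q.astype(int)],True,col,1)
# patch outline
for L,z in((.175,.004),):
  B=np.array([.5195,.0945,z]);q=(pj("scene",[B+y*.028,B+y*.028+x*L,B-y*.028+x*L,B-y*.028])-[220,190]+.5)*5
  cv2.polylines(im,[q.astype(int)],True,(255,0,0),1)
# ledge front edge
for z in(.205,.217):
  q=(pj("scene",[[.614,.39,z],[.614,-.39,z]])-[220,190]+.5)*5;cv2.polylines(im,[q.astype(int)],False,(0,255,0),1)
cv2.imwrite("pics/s10o.png",im)
E
```

```text
13.1667 [ 0.1495807  -0.42827253  5.29661455]
```

View pics/s10o.png

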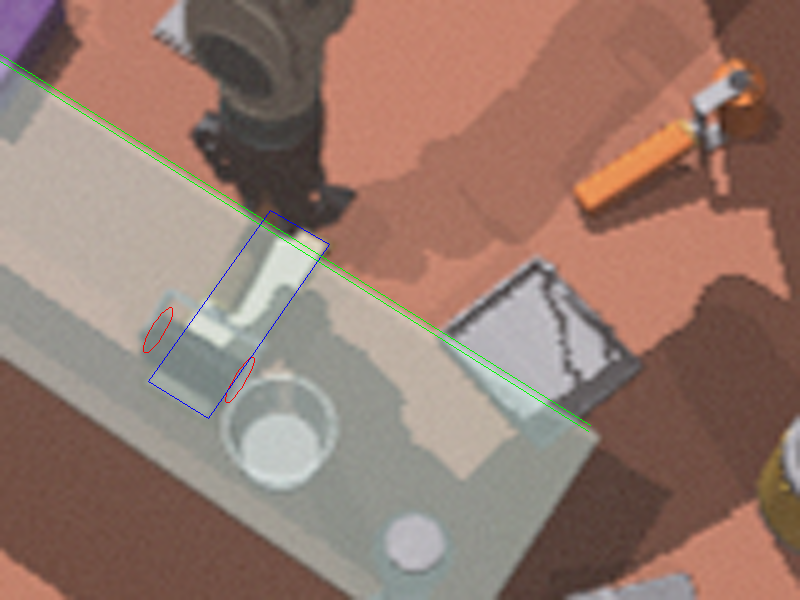

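Call:
{"fn": "step_arm", "kwargs": {
  "targets": [
    [[0,2,0.3,0,5],[0,2,0.3,0,5],[0,2,0.3,0,5],[0,2,0,0,5],[0,1,0,0,5]]
  ]
}}

```text
time_s: 13.58
eef_pos: [0.5609, 0.0944, 0.1426]
tcp_rot: [0.693, 0.721, 0.003, 0.003]
contact_force: [0.7, 0.4, 6.6]
width: 0.0225
```

Call:
{"fn": "step_arm", "kwargs": {
  "targets": [
    [[0,1.5,0,0,5],[0,1.5,0,0,5],[0,1,0,0,5],[0,0,0,0,5]]
  ]
}}

```text
time_s: 13.92
eef_pos: [0.565, 0.0946, 0.1427]
tcp_rot: [0.693, 0.721, 0.003, 0.003]
contact_force: [0.1, -0.1, 7.1]
width: 0.0226
```

```bash
python3 - <<'E'
from h import *
go(.56,.095,.143,.039)
f=robot.grab_frame("scene");cv2.imwrite("pics/s11.png",cv2.resize(f[225:285,230:310],None,fx=10,fy=10,interpolation=cv2.INTER_CUBIC))
E
```

```text
t 13.92 pos [565.   94.6 142.7] yaw 0.0391 tilt [ 7.9e-03  2.0e-04 -1.0e+00] F [ 0.08 -0.07  7.05] T [ 0.007 -0.997 -0.041] w 22.6
shift mm [ 0.6 -4.9 -0.4] turn deg 0.0
```

View pics/s11.png

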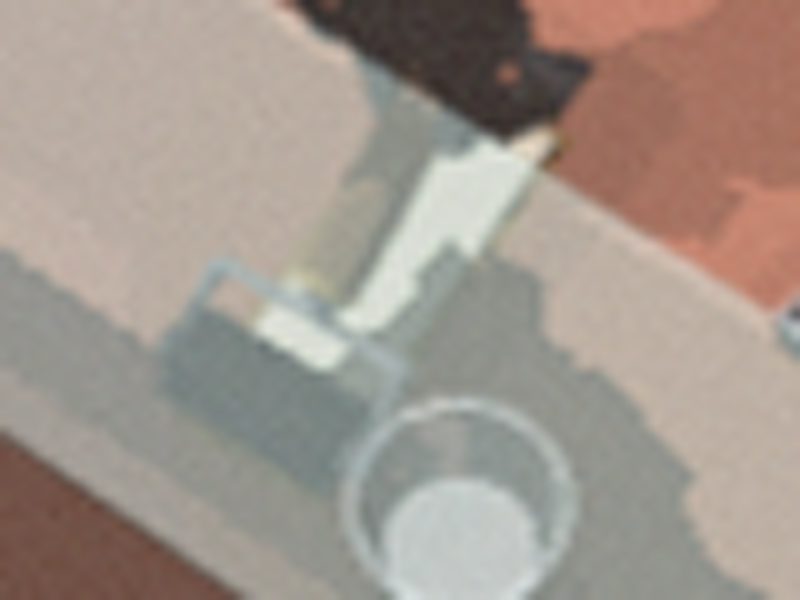

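```bash
python3 - <<'E'
from h import *
B=np.array([.5195,.0945]);x=np.array([np.cos(.039),np.sin(.039)])
for P,z in (((200,310),.034),((375,395),.034),((163,372),.02),((320,490),.02),((285,400),.035)):
  q=bp("scene",cr([P],230,225,10),z)[0][:2]-B;print(P,q@x,q@[-x[1],x[0]])
E
```

```text
(200, 310) 0.1484170394577531 -0.04191859554401158
(375, 395) 0.1412167209028699 0.034072475686210295
(163, 372) 0.17297770076318963 -0.04341928724157489
(320, 490) 0.18011829287784964 0.034274754398140435
(285, 400) 0.1616519824191382 0.006618689017655011
```

Call:
{"fn": "step_arm", "kwargs": {
  "targets": [
    [[0,-3,0,0,5],[0,-6,-3,0,5],[0,-10,-4,0,5],[0,-14,-4,0,5],[0,-20,-4,0,5],[0,-25,-4,0,5],[0,-25,-5,0,5],[0,-25,-10,0,5],[0,-15,-10,0,5],[0,-10,-5,0,5]]
  ]
}}

```text
time_s: 14.8
eef_pos: [0.4039, 0.0884, 0.1879]
tcp_rot: [0.693, 0.721, -0.002, -0.002]
contact_force: [0.5, 0.3, -2.1]
width: 0.0225
```

```bash
python3 - <<'E'
from h import *
go(.4,.09,.143,.039)
f=robot.grab_frame("scene");cv2.imwrite("pics/s12.png",cv2.resize(f[190:310,220:380],None,fx=5,fy=5,interpolation=cv2.INTER_CUBIC))
E
```

```text
t 14.8 pos [403.9  88.4 187.9] yaw 0.0395 tilt [-6.2e-03 -2.0e-04 -1.0e+00] F [ 0.51  0.32 -2.11] T [-0.011  0.213 -0.033] w 22.5
shift mm [ 1.8 -3.5 44.9] turn deg 0.03
```

View pics/s12.png

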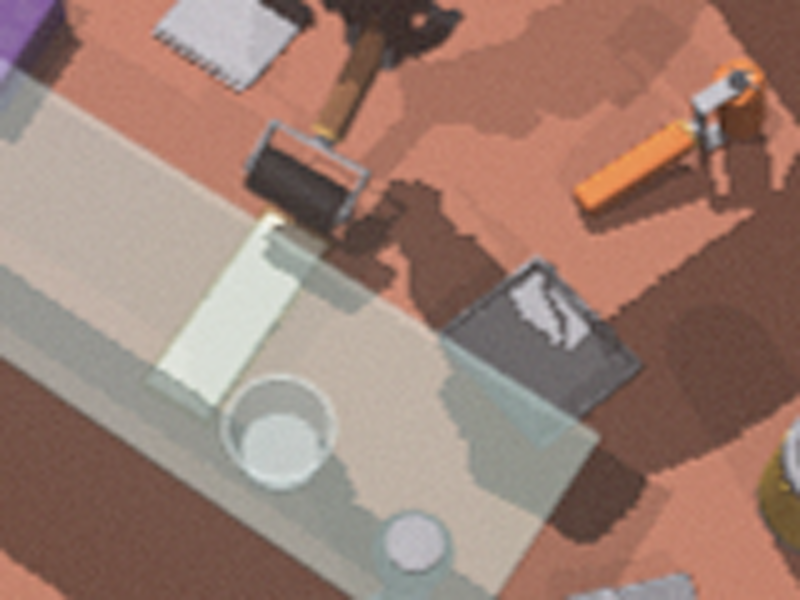

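Call:
{"fn": "step_arm", "kwargs": {
  "targets": [
    [[0,-10,8,0,5],[0,-10,10,0,5],[0,-8,10,0,5],[0,0,8,0,5],[0,0,5,0,5],[0,0,3,0,5],[0,0,2,0,5],[0,0,1,0,5],[0,0,0,0,5]]
  ]
}}

```text
time_s: 15.6
eef_pos: [0.3814, 0.0874, 0.1421]
tcp_rot: [0.693, 0.721, 0.0, 0.0]
contact_force: [0.7, 0.3, -3.9]
width: 0.0226
```

Call:
{"fn": "step_arm", "kwargs": {
  "targets": [
    [[0,-4,1,0,5],[0,-4,1,0,5],[0,0,1,0,5],[0,0,0,0,5]]
  ]
}}

```text
time_s: 15.93
eef_pos: [0.3741, 0.0872, 0.1401]
tcp_rot: [0.693, 0.721, 0.001, 0.001]
contact_force: [0.4, 0.1, 2.0]
width: 0.0228
```

Call:
{"fn": "step_arm", "kwargs": {
  "targets": [
    [[0,0,0,0,22.5],[0,0,0,0,22.8],[0,0,0,0,23.2],[0,0,0,0,23.2]]
  ],
  "force": 20
}}

```text
time_s: 16.27
eef_pos: [0.3738, 0.0871, 0.1396]
tcp_rot: [0.693, 0.721, 0.001, 0.001]
contact_force: [0.7, -0.5, 4.2]
width: 0.0233
```

Call:
{"fn": "step_arm", "kwargs": {
  "targets": [
    [[0,0,-2,0,23.2],[0,0,-2,0,23.2],[0,0,-2,0,23.2]]
  ]
}}

```text
time_s: 16.52
eef_pos: [0.3707, 0.087, 0.144]
tcp_rot: [0.693, 0.721, -0.002, -0.002]
contact_force: [-0.7, 1.0, -3.2]
width: 0.0232
```

```bash
python3 - <<'E'
from h import *
go(.4,.09,.143,.039)
f=robot.grab_frame("wrist");cv2.imwrite("pics/w13.png",f)
E
```

```text
t 16.52 pos [370.7  87.  144. ] yaw 0.0391 tilt [-4.8e-03 -2.0e-04 -1.0e+00] F [-0.75  1.05 -3.21] T [-0.058  0.199  0.022] w 23.2
shift mm [ 1.9 29.4  0.8] turn deg 0.01
```

View pics/w13.png

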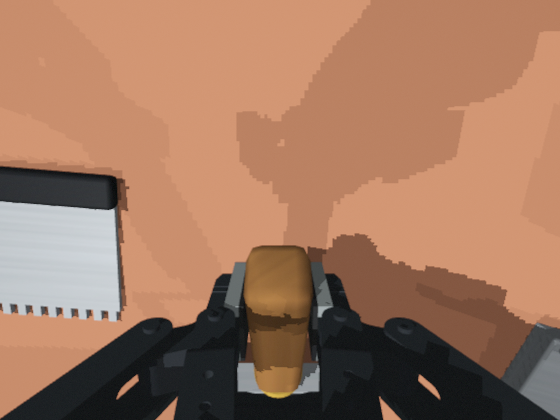

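Call:
{"fn": "step_arm", "kwargs": {
  "targets": [
    [[0,0,0,0,23.5],[0,0,0,0,23.7],[0,0,0,0,23.7]]
  ]
}}

```text
time_s: 16.82
eef_pos: [0.3722, 0.0871, 0.1446]
tcp_rot: [0.693, 0.721, -0.0, -0.0]
contact_force: [0.0, 0.6, -2.1]
width: 0.0239
```

Call:
{"fn": "step_arm", "kwargs": {
  "targets": [
    [[0,0,0,0,24.0],[0,0,0,0,24.0]]
  ]
}}

```text
time_s: 16.98
eef_pos: [0.3734, 0.0871, 0.1454]
tcp_rot: [0.693, 0.721, 0.0, 0.0]
contact_force: [0.1, -0.6, 0.6]
width: 0.0239
```

Call:
{"fn": "step_arm", "kwargs": {
  "targets": [
    [[0,0,-1.5,0,23.7],[0,0,-2,0,23.7],[0,0,-2,0,23.7]]
  ]
}}

```text
time_s: 17.23
eef_pos: [0.3732, 0.0871, 0.151]
tcp_rot: [0.693, 0.721, 0.0, 0.0]
contact_force: [0.7, 0.2, -0.1]
width: 0.0238
```

```bash
python3 - <<'E'
from h import *
go(.4,.09,.143,.039)
f=robot.grab_frame("wrist");cv2.imwrite("pics/w14.png",f)
f=robot.grab_frame("scene");cv2.imwrite("pics/s14.png",cv2.resize(f[170:290,230:390],None,fx=5,fy=5,interpolation=cv2.INTER_CUBIC))
E
```

```text
t 17.23 pos [373.2  87.1 151. ] yaw 0.0391 tilt [ 9.e-04  1.e-04 -1.e+00] F [ 0.68  0.16 -0.13] T [-0.023  0.01  -0.01 ] w 23.8
shift mm [ 1.8 26.9  8. ] turn deg 0.01
```

View pics/w14.png

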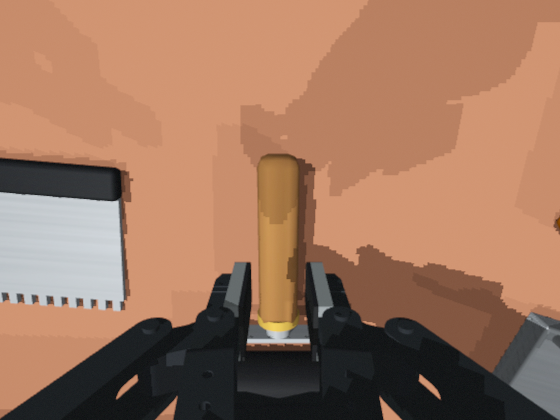

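View pics/s14.png

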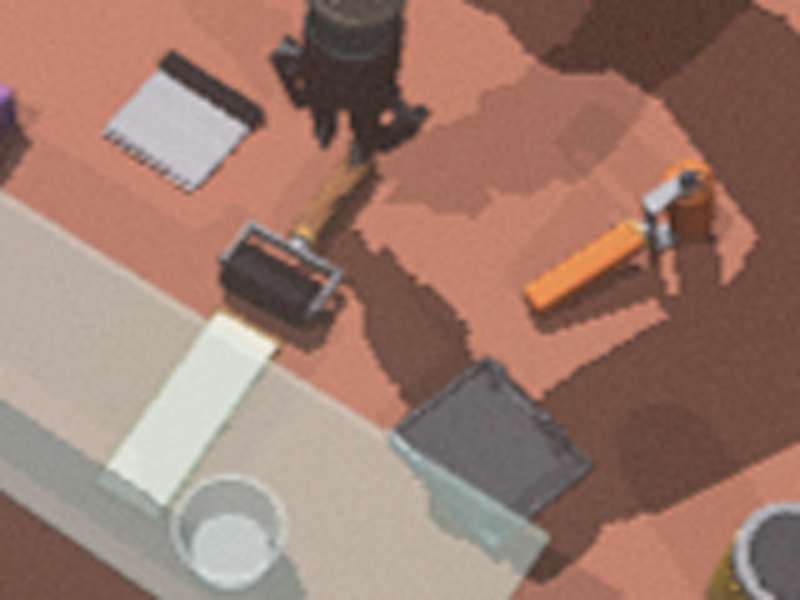

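```bash
python3 - <<'E'
from h import *
o=robot.observe();print(o["eef_pos"])
print(bp("wrist",[(278,155)],.026),bp("wrist",[(278,155)],.013),bp("wrist",[(278,322)],.02))
print(bp("scene",cr([(275,280)],230,170,5),.025))
E
```

```text
[0.37338375 0.08713891 0.15115769]
[[0.32619624 0.08564434 0.026     ]] [[0.32833454 0.08572777 0.013     ]] [[0.4356606  0.08991129 0.02      ]]
[[0.48159653 0.09341436 0.025     ]]
```

The light grip let go: the wrist view shows the roller lying flat on the bench, handle end at (278,155), still aligned with the tool. I'll regrasp it and tilt it up using gravity and a light grip.

Call:
{"fn": "step_arm", "kwargs": {
  "targets": [
    [[0,0,0,0,55],[0,-6,0,0,55],[0,-8,0,0,55],[0,-5,12,0,55],[0,0,16,0,55],[0,0,16,0,55],[0,0,14,0,55],[0,0,10,0,55],[0,0,4,0,55],[0,0,0,0,55]]
  ]
}}

```text
time_s: 18.17
eef_pos: [0.352, 0.0863, 0.0776]
tcp_rot: [0.693, 0.721, -0.001, -0.001]
contact_force: [-0.2, 0.2, 0.4]
width: 0.0552
```

```bash
python3 - <<'E'
from h import *
go(.354,.0868,.078,.039)
f=robot.grab_frame("wrist");cv2.imwrite("pics/w15.png",f)
E
```

```text
t 18.17 pos [352.   86.3  77.6] yaw 0.0391 tilt [-3.1e-03 -2.0e-04 -1.0e+00] F [-0.17  0.19  0.35] T [-0.018  0.005  0.018] w 55.2
shift mm [ 0.5  2.  -0.4] turn deg 0.01
```

View pics/w15.png

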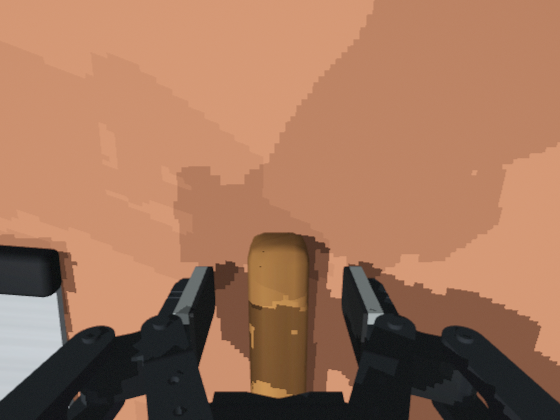

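Call:
{"fn": "step_arm", "kwargs": {
  "targets": [
    [[0,2,-2,0,40],[0,0,0,0,28],[0,0,0,0,24],[0,0,0,0,23.4],[0,0,0,0,23.4],[0,0,0,0,23.4]]
  ],
  "force": 20
}}

```text
time_s: 18.72
eef_pos: [0.3568, 0.0865, 0.0814]
tcp_rot: [0.693, 0.721, 0.001, 0.001]
contact_force: [-1.1, -0.3, 6.9]
width: 0.0236
```

Call:
{"fn": "step_arm", "kwargs": {
  "targets": [
    [[0,0,-2,0,23.4],[0,0,-3,0,23.4],[0,0,-3,0,23.4],[0,0,0,0,23.4]]
  ]
}}

```text
time_s: 19.05
eef_pos: [0.3555, 0.0864, 0.0887]
tcp_rot: [0.693, 0.721, -0.0, -0.0]
contact_force: [0.7, -0.4, -2.2]
width: 0.0236
```

Call:
{"fn": "step_arm", "kwargs": {
  "targets": [
    [[0,0,-3,0,23.4],[0,0,-3,0,23.4],[0,0,-3,0,23.4],[0,0,0,0,23.4]]
  ]
}}

```text
time_s: 19.38
eef_pos: [0.3561, 0.0864, 0.0981]
tcp_rot: [0.693, 0.721, 0.0, 0.0]
contact_force: [0.4, -0.5, -1.3]
width: 0.0233
```

```bash
python3 - <<'E'
from h import *
go(.354,.0868,.078,.039)
f=robot.grab_frame("wrist");cv2.imwrite("pics/w16.png",f)
f=robot.grab_frame("scene");cv2.imwrite("pics/s16.png",cv2.resize(f[170:290,230:390],None,fx=5,fy=5,interpolation=cv2.INTER_CUBIC))
E
```

```text
t 19.38 pos [356.1  86.4  98.1] yaw 0.0391 tilt [ 8.e-04  0.e+00 -1.e+00] F [ 0.39 -0.53 -1.31] T [0.025 0.199 0.025] w 23.3
shift mm [ 0.4 -2.1 20.1] turn deg 0.01
```

View pics/w16.png

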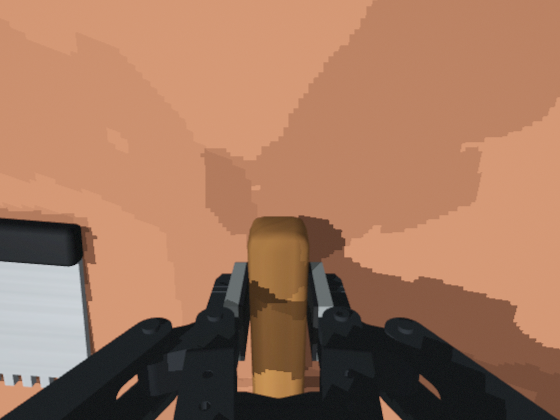

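View pics/s16.png

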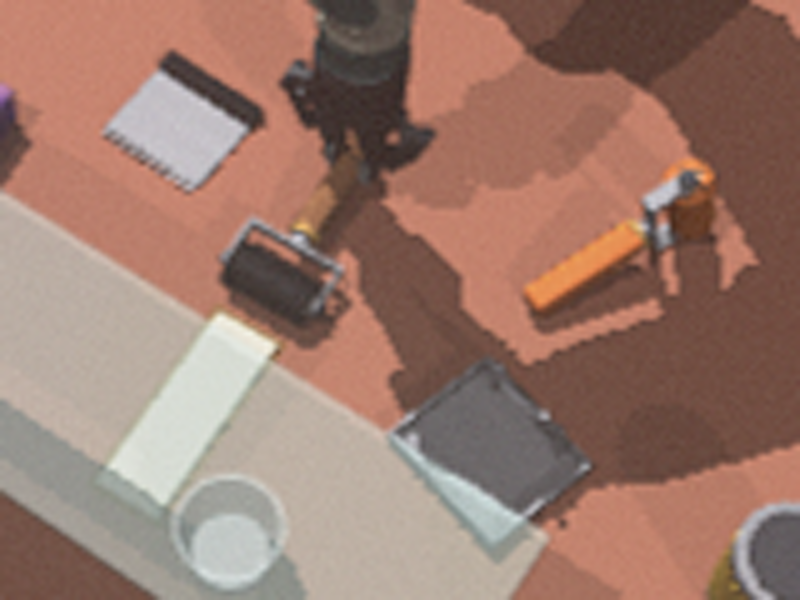

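Call:
{"fn": "step_arm", "kwargs": {
  "targets": [
    [[0,1,-3,0,23.4],[0,1,-4,0,23.4],[0,1,-4,0,23.4],[0,1,-4,0,23.4],[0,1,-4,0,23.4],[0,0,0,0,23.4]]
  ]
}}

```text
time_s: 19.98
eef_pos: [0.3618, 0.0867, 0.1175]
tcp_rot: [0.693, 0.721, 0.001, 0.001]
contact_force: [0.2, 0.5, -1.5]
width: 0.0236
```

Call:
{"fn": "step_arm", "kwargs": {
  "targets": [
    [[0,1,-3,0,23.4],[0,1,-4,0,23.4],[0,2,-4,0,23.4],[0,2,-4,0,23.4],[0,2,-4,0,23.4],[0,0,0,0,23.4]]
  ]
}}

```text
time_s: 20.48
eef_pos: [0.37, 0.087, 0.1365]
tcp_rot: [0.693, 0.721, 0.001, 0.001]
contact_force: [1.0, -0.6, -2.2]
width: 0.0238
```

Call:
{"fn": "step_arm", "kwargs": {
  "targets": [
    [[0,2,-3,0,23.4],[0,2,-4,0,23.4],[0,2,-4,0,23.4],[0,2,-4,0,23.4],[0,2,-4,0,23.4],[0,0,0,0,23.4]]
  ]
}}

```text
time_s: 20.98
eef_pos: [0.3799, 0.0874, 0.1555]
tcp_rot: [0.693, 0.721, 0.001, 0.001]
contact_force: [0.1, 1.2, -1.2]
width: 0.0237
```

```bash
python3 - <<'E'
from h import *
go(.354,.0868,.186,.039)
c=robot.calibration("wrist");f=robot.grab_frame("wrist");cv2.imwrite("pics/w17.png",f)
f=robot.grab_frame("scene");cv2.imwrite("pics/s17.png",cv2.resize(f[170:290,230:390],None,fx=5,fy=5,interpolation=cv2.INTER_CUBIC))
E
```

```text
t 20.98 pos [379.9  87.4 155.5] yaw 0.039 tilt [ 2.e-03  1.e-04 -1.e+00] F [ 0.12  1.23 -1.16] T [0.025 0.087 0.002] w 23.7
shift mm [  0.4 -25.8 -30.5] turn deg 0.0
```

View pics/w17.png

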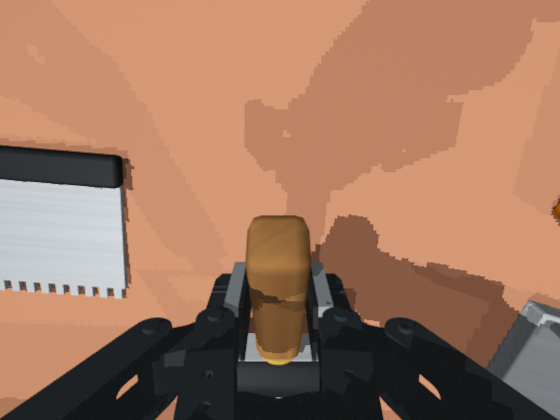

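View pics/s17.png

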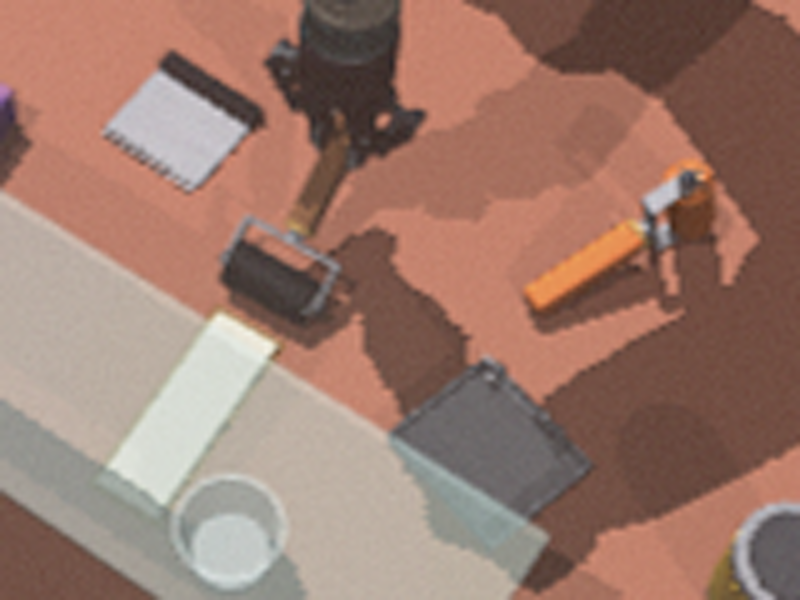

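Call:
{"fn": "step_arm", "kwargs": {
  "targets": [
    [[0,3,-3,0,23.4],[0,4,-4,0,23.4],[0,4,-4,0,23.4],[0,4,-4,0,23.4],[0,0,0,0,23.4]]
  ]
}}

```text
time_s: 21.5
eef_pos: [0.3956, 0.088, 0.1706]
tcp_rot: [0.693, 0.721, 0.001, 0.001]
contact_force: [-0.2, 0.1, -2.4]
width: 0.0235
```

Call:
{"fn": "step_arm", "kwargs": {
  "targets": [
    [[0,4,-4,0,23.4],[0,5,-4,0,23.4],[0,5,-4,0,23.4],[0,5,-3,0,23.4],[0,0,0,0,23.4]]
  ]
}}

```text
time_s: 21.92
eef_pos: [0.4148, 0.0887, 0.1856]
tcp_rot: [0.693, 0.721, 0.001, 0.001]
contact_force: [0.4, 0.1, -2.8]
width: 0.0235
```

```bash
python3 - <<'E'
from h import *
go(.415,.088,.186,.039)
f=robot.grab_frame("wrist");cv2.imwrite("pics/w18.png",f)
f=robot.grab_frame("scene");cv2.imwrite("pics/s18.png",cv2.resize(f[170:290,230:390],None,fx=5,fy=5,interpolation=cv2.INTER_CUBIC))
E
```

```text
t 21.92 pos [414.8  88.7 185.6] yaw 0.039 tilt [ 2.9e-03  1.0e-04 -1.0e+00] F [ 0.43  0.15 -2.79] T [-0.021  0.164  0.012] w 23.5
shift mm [-0.7  0.2 -0.4] turn deg -0.0
```

View pics/w18.png

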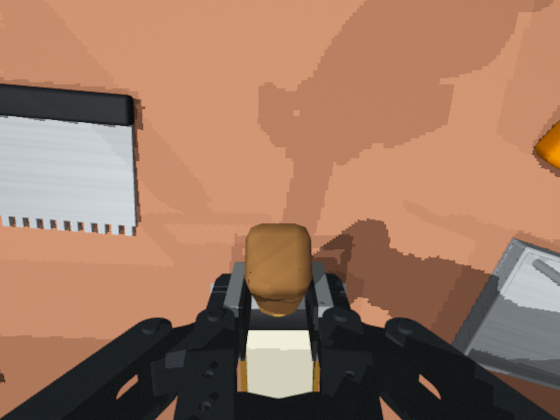

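View pics/s18.png

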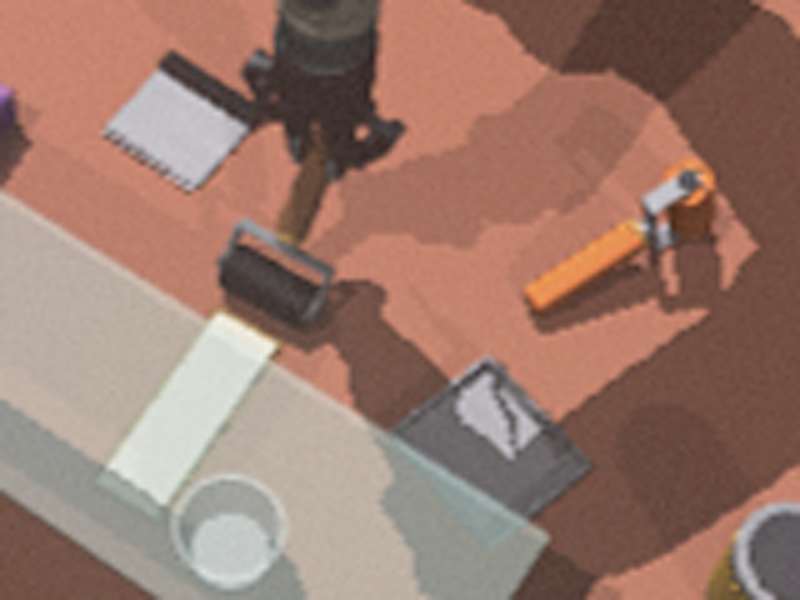

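```bash
python3 - <<'E'
from h import *
from scipy.optimize import least_squares
o=robot.observe();M=Rt.from_quat(o["tcp_rot"]).as_matrix();c=robot.calibration("wrist")
Rc=c["R"]@M; tc=c["R"]@o["eef_pos"]+c["t"]; K=c["mtx"]
def im(P): # tool yz coords (y fwd, z down) metres
    p=K@(Rc@np.array([0,P[0],P[1]])+tc);return p[1]/p[2]
def edges(L,dy,dz): # drum centre in tool y,z(down)
    u=np.array([-np.sin(L),-np.cos(L)]);v=np.array([np.cos(L),-np.sin(L)])
    e=np.array([dy,dz])+.155*u
    return im(e-.013*v),im(e+.013*v)
# w4/w6 reference: TCP z .1924 at drum .026, TCP-drum horizontal ?
print("ref w4", edges(np.radians(30),.0622,.1664), "seen 258,332")
print("60deg w8",edges(np.radians(60),.110,.119),"seen 246,~312")
zt=o["eef_pos"][2]-.020
for L in (25,30,35,40,45):
  for dy in (.06,.066,.072): print(L,dy,np.round(edges(np.radians(L),dy,zt),1))
print("seen now 224,298")
E
```

```text
ref w4 (np.float64(260.553440592887), np.float64(343.6314531289059)) seen 258,332
60deg w8 (np.float64(233.06949591015254), np.float64(297.7121011223298)) seen 246,~312
25 0.06 [299.3 386. ]
25 0.066 [315.7 401.5]
25 0.072 [331.5 416.4]
30 0.06 [256.2 340.6]
30 0.066 [272.8 356.6]
30 0.072 [288.9 372.1]
35 0.06 [216.6 295.6]
35 0.066 [233.2 312. ]
35 0.072 [249.3 328. ]
40 0.06 [181.3 252.8]
40 0.066 [197.6 269.4]
40 0.072 [213.5 285.5]
45 0.06 [150.8 213.5]
45 0.066 [166.8 230.1]
45 0.072 [182.4 246.2]
seen now 224,298
```

Call:
{"fn": "step_arm", "kwargs": {
  "targets": [
    [[0,3,-3,0,23.4],[0,3,-3,0,23.4],[0,0,0,0,23.4],[0,0,0,0,23.4]]
  ]
}}

```text
time_s: 22.35
eef_pos: [0.4188, 0.0889, 0.1906]
tcp_rot: [0.693, 0.721, -0.0, -0.0]
contact_force: [-0.1, -0.2, -2.8]
width: 0.0236
```

```bash
python3 - <<'E'
from h import *
go(.415,.088,.186,.039)
f=robot.grab_frame("wrist");cv2.imwrite("pics/w19.png",f)
E
```

```text
t 22.35 pos [418.8  88.9 190.6] yaw 0.0391 tilt [-0. -0. -1.] F [-0.1  -0.19 -2.79] T [0.002 0.167 0.083] w 23.6
shift mm [-0.7 -3.8  4.6] turn deg 0.0
```

View pics/w19.png

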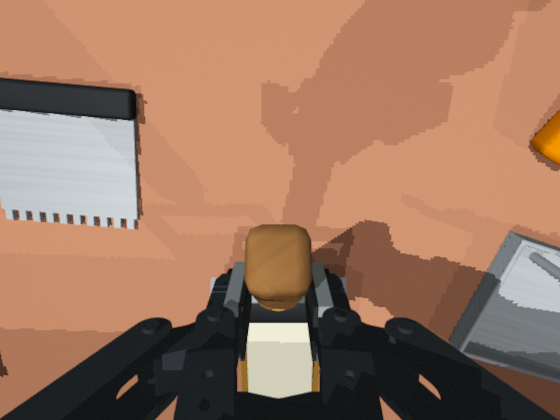

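```bash
python3 - <<'E'
from h import *
from scipy.optimize import least_squares
o=robot.observe();M=Rt.from_quat(o["tcp_rot"]).as_matrix();c=robot.calibration("wrist")
Rc=c["R"]@M; tc=c["R"]@o["eef_pos"]+c["t"]; K=c["mtx"]
def im(P):
    p=K@(Rc@np.array([0,P[0],P[1]])+tc);return p[1]/p[2]
def edges(L,dy,dz):
    u=np.array([-np.sin(L),-np.cos(L)]);v=np.array([np.cos(L),-np.sin(L)])
    e=np.array([dy,dz])+.155*u
    return np.array([im(e-.013*v),im(e+.013*v)])
for zt in(.166,.171,.176):
  for e in ((227,311),(227,306)):
    r=least_squares(lambda q:edges(q[0],q[1]*.1,zt)-e,[.55,.6]);print(zt,e,np.degrees(r.x[0]),r.x[1]*.1)
E
```

```text
0.166 (227, 311) 30.413781737143125 0.05137314392174239
0.166 (227, 306) 34.43616406972226 0.06254729992915278
0.171 (227, 311) 26.645695089240437 0.0425947931749041
0.171 (227, 306) 31.43856611016862 0.056119718615621955
0.176 (227, 311) 21.673685099416637 0.03021228148463564
0.176 (227, 306) 27.940512705789523 0.048152078421128064
```

Call:
{"fn": "step_arm", "kwargs": {
  "targets": [
    [[0,0,0,0,15],[0,0,0,0,15],[0,0,0,0,15],[0,0,-8,0,15],[0,0,-15,0,15],[0,0,-25,0,15],[0,0,-25,0,15],[0,0,-20,0,15],[0,0,-5,0,15],[0,0,0,0,15]]
  ],
  "force": 120
}}

```text
time_s: 23.23
eef_pos: [0.4201, 0.089, 0.2907]
tcp_rot: [0.693, 0.721, 0.002, 0.002]
contact_force: [-0.1, -0.4, -4.3]
width: 0.0214
```

```bash
python3 - <<'E'
from h import *
go(.472,.3186,.29,-.283)
f=robot.grab_frame("wrist");cv2.imwrite("pics/w20.png",f)
f=robot.grab_frame("scene");cv2.imwrite("pics/s20.png",cv2.resize(f[150:290,210:390],None,fx=4.4,fy=4.2,interpolation=cv2.INTER_CUBIC))
E
```

```text
t 23.23 pos [420.1  89.  290.7] yaw 0.0391 tilt [ 4.9e-03  3.0e-04 -1.0e+00] F [-0.05 -0.44 -4.27] T [0.01  0.143 0.016] w 21.4
shift mm [227.4  60.9   1. ] turn deg 18.46
```

View pics/w20.png

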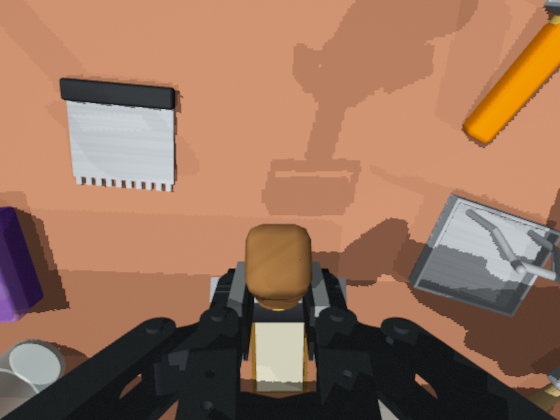

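View pics/s20.png

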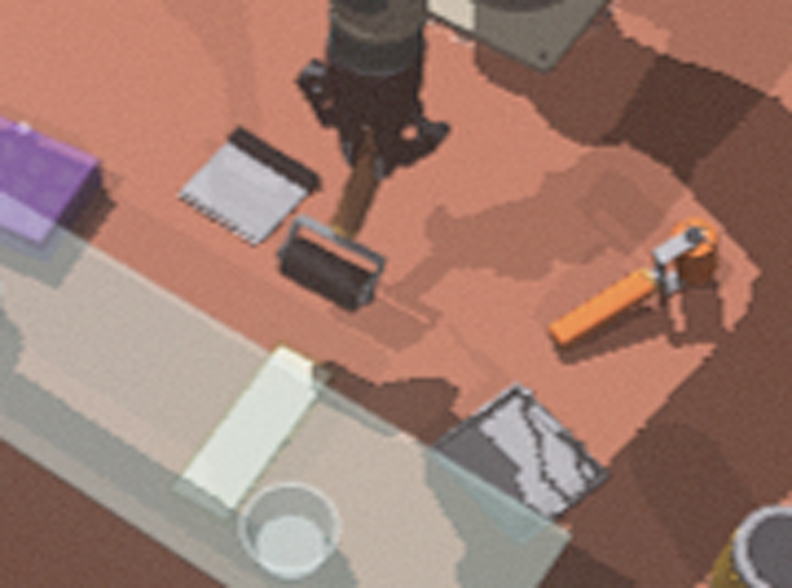

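Call:
{"fn": "step_arm", "kwargs": {
  "targets": [
    [[20,5,0,0,15],[34,9,0,0,15],[36,10,0,0,15],[36,10,0,0,15],[36,10,0,0,15],[36,10,0,0,15],[20,5,0,4.5,15],[10,0,0,6,15],[0,0,0,6,15],[0,0,0,2,15]]
  ]
}}

```text
time_s: 24.17
eef_pos: [0.4684, 0.3195, 0.2855]
tcp_rot: [0.801, 0.599, -0.003, -0.0]
contact_force: [-0.1, -0.4, -3.4]
width: 0.0213
```

Call:
{"fn": "step_arm", "kwargs": {
  "targets": [
    [[0,0,0,0,15],[0,0,0,0,15],[0,0,0,0,15]]
  ]
}}

```text
time_s: 24.42
eef_pos: [0.469, 0.3186, 0.2871]
tcp_rot: [0.8, 0.6, -0.001, -0.0]
contact_force: [0.6, -0.4, -3.0]
width: 0.0211
```

```bash
python3 - <<'E'
from h import *
go(.472,.3186,.29,-.283)
f=robot.grab_frame("wrist");cv2.imwrite("pics/w21.png",f)
f=robot.grab_frame("scene");cv2.imwrite("pics/s21.png",cv2.resize(f[190:300,270:410],None,fx=5.7,fy=5.4,interpolation=cv2.INTER_CUBIC))
f=robot.grab_frame("top");cv2.imwrite("pics/t21.png",f)
E
```

```text
t 24.42 pos [469.  318.6 287.1] yaw -0.2831 tilt [-0.0022 -0.001  -1.    ] F [ 0.63 -0.39 -3.04] T [ 0.042  0.118 -0.015] w 21.1
shift mm [ 0.8  2.9 -2.9] turn deg -0.01
```

View pics/w21.png

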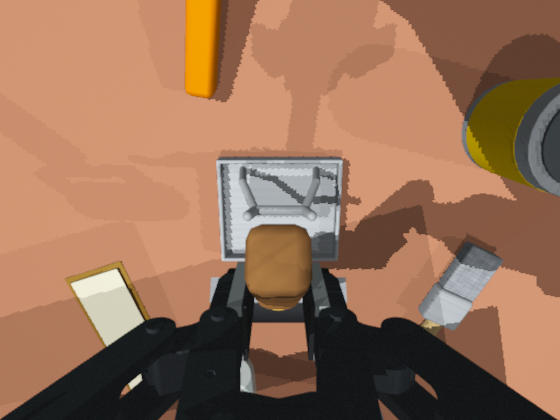

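View pics/s21.png

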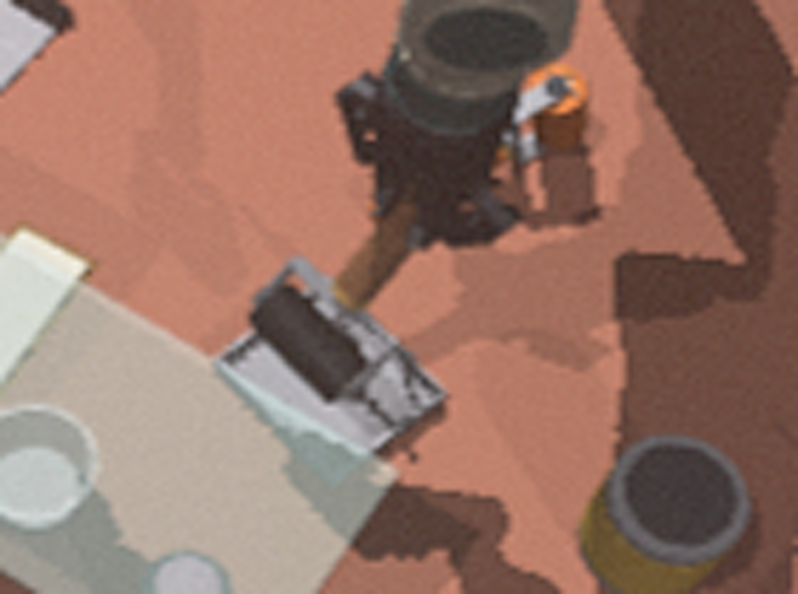

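View pics/t21.png

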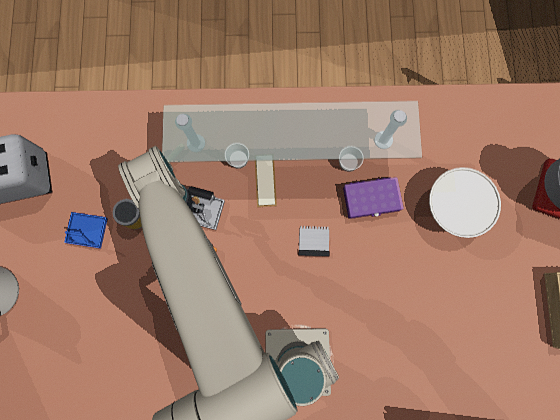

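```bash
python3 - <<'E'
from h import *
a=cv2.imread("pics/s5.png");a=cv2.resize(a,(220,160),interpolation=cv2.INTER_AREA)  # orig crop 200..420,150..310
b=cv2.imread("pics/s21.png");b=cv2.resize(b,(140,110),interpolation=cv2.INTER_AREA) # 270..410,190..300
A=a[60:125,90:160]; # abs x 290..360,y 210..275
B=b[20:85,20:90]
t5=cv2.imread("pics/t5.png")[180:230,170:240];t21=cv2.imread("pics/t21.png")[180:230,170:240]
r=lambda x:cv2.resize(x,(390,int(390*x.shape[0]/x.shape[1])),interpolation=cv2.INTER_CUBIC)
top=np.hstack([r(A),r(B)]);bot=np.hstack([r(t5),r(t21)])
cv2.imwrite("pics/cmp.png",np.vstack([top[:330],bot[:270]]))
E
```

```text
(no output)
```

View pics/cmp.png

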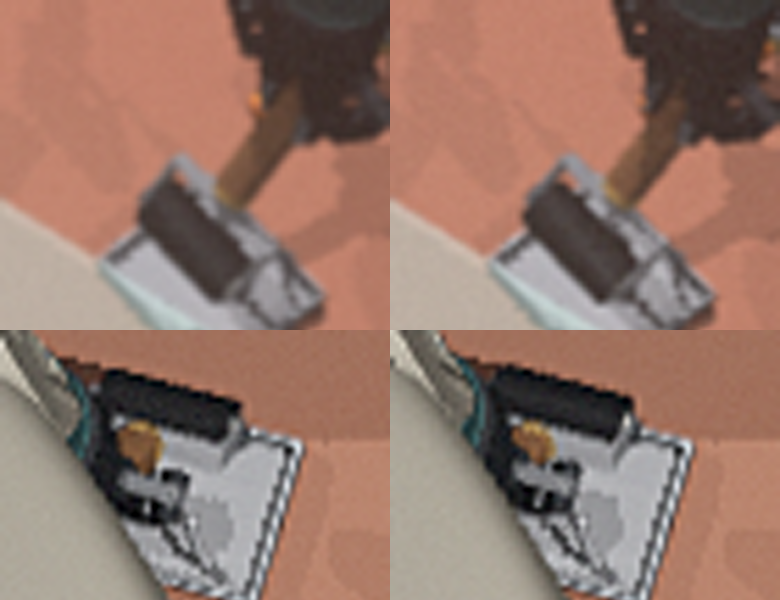

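Call:
{"fn": "step_arm", "kwargs": {
  "targets": [
    [[1,-2,15,0,15],[0,0,20,0,15],[0,0,20,0,15],[0,0,15,0,15],[0,0,8,0,15],[0,0,3,0,15],[0,0,0,0,15],[0,0,0,0,15]]
  ]
}}

```text
time_s: 25.23
eef_pos: [0.4685, 0.3208, 0.2084]
tcp_rot: [0.8, 0.6, 0.001, 0.0]
contact_force: [-0.5, 0.6, -2.6]
width: 0.0213
```

```bash
python3 - <<'E'
from h import *
go(.468,.3196,.192,-.283)
f=robot.grab_frame("wrist");cv2.imwrite("pics/w22.png",f)
f=robot.grab_frame("scene");cv2.imwrite("pics/s22.png",cv2.resize(f[210:290,290:390],None,fx=8,fy=7.5,interpolation=cv2.INTER_CUBIC))
E
```

```text
t 25.23 pos [468.5 320.8 208.4] yaw -0.2838 tilt [ 1.4e-03  7.0e-04 -1.0e+00] F [-0.5   0.61 -2.59] T [ 0.067  0.091 -0.018] w 21.3
shift mm [-1.3 -0.2 16.4] turn deg -0.04
```

View pics/w22.png

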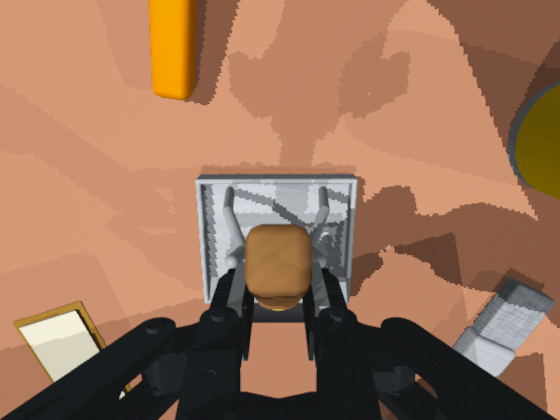

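View pics/s22.png

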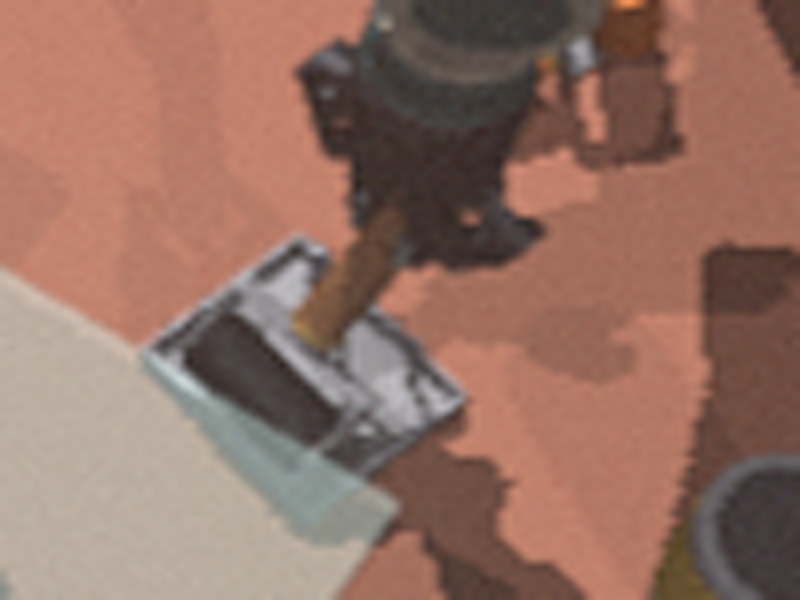

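Call:
{"fn": "step_arm", "kwargs": {
  "targets": [
    [[-1,0,3,0,15],[0,0,3,0,15],[0,0,2,0,15],[0,0,0,0,15]]
  ]
}}

```text
time_s: 25.67
eef_pos: [0.4688, 0.3196, 0.2001]
tcp_rot: [0.8, 0.6, 0.001, 0.001]
contact_force: [1.6, -0.8, -2.7]
width: 0.0216
```

Call:
{"fn": "step_arm", "kwargs": {
  "targets": [
    [[0,0,2,0,15],[0,0,2,0,15],[0,0,0,0,15]]
  ]
}}

```text
time_s: 25.92
eef_pos: [0.4694, 0.3199, 0.1985]
tcp_rot: [0.8, 0.6, 0.002, 0.001]
contact_force: [0.4, -2.7, 9.9]
width: 0.0212
```

Call:
{"fn": "step_arm", "kwargs": {
  "targets": [
    [[0,0,1.5,0,15],[0,0,1.5,0,15],[0,0,0,0,15]]
  ]
}}

```text
time_s: 26.17
eef_pos: [0.4695, 0.32, 0.1983]
tcp_rot: [0.8, 0.6, 0.003, 0.001]
contact_force: [-5.4, -5.6, 24.8]
width: 0.0215
```

Call:
{"fn": "step_arm", "kwargs": {
  "targets": [
    [[0,0,-2,0,15],[0,0,-1.5,0,15],[0,0,0,0,15]]
  ]
}}

```text
time_s: 26.42
eef_pos: [0.4694, 0.3199, 0.1985]
tcp_rot: [0.8, 0.6, 0.002, 0.001]
contact_force: [0.8, -2.8, 11.1]
width: 0.0211
```

```bash
python3 - <<'E'
from h import *
go(.468,.3196,.192,-.283)
f=robot.grab_frame("wrist");cv2.imwrite("pics/w23.png",cv2.resize(f[150:350,150:410],None,fx=3,fy=3,interpolation=cv2.INTER_CUBIC))
f=robot.grab_frame("scene");s0=cv2.imread("pics/scene0.png")
g=lambda f:cv2.resize(f[210:280,300:360],None,fx=6.5,fy=6.5,interpolation=cv2.INTER_CUBIC)
t=robot.grab_frame("top");cv2.imwrite("pics/t23.png",t)
cv2.imwrite("pics/s23.png",np.hstack([g(s0),g(f)]))
E
```

```text
t 26.42 pos [469.4 319.9 198.5] yaw -0.2843 tilt [ 4.9e-03  7.0e-04 -1.0e+00] F [ 0.76 -2.85 11.05] T [-0.695 -0.184 -0.101] w 21.1
shift mm [-0.7 -1.3  6.5] turn deg -0.08
```

View pics/w23.png

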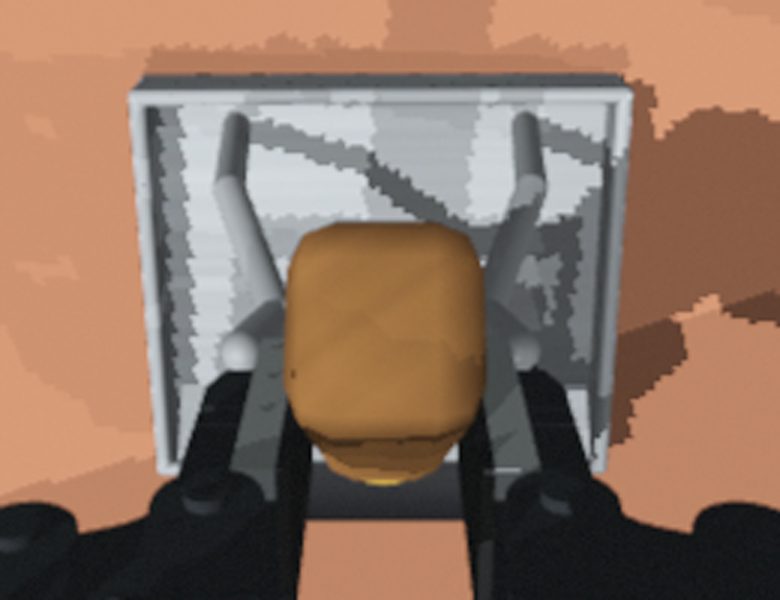

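View pics/s23.png

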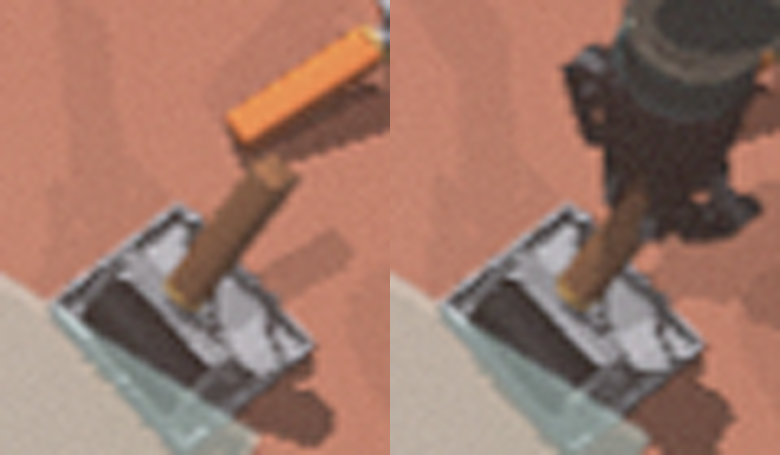

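Call:
{"fn": "step_arm", "kwargs": {
  "targets": [
    [[0,0,0,0,23],[0,0,0,0,23.4],[0,0,0,0,23.6]]
  ],
  "force": 20
}}

```text
time_s: 26.82
eef_pos: [0.4694, 0.3199, 0.1982]
tcp_rot: [0.8, 0.6, 0.002, 0.001]
contact_force: [1.8, -1.2, 10.2]
width: 0.0236
```

Call:
{"fn": "step_arm", "kwargs": {
  "targets": [
    [[0,0,0,0,23.8],[0,0,0,0,23.8],[0,0,0,0,24]]
  ]
}}

```text
time_s: 27.07
eef_pos: [0.4685, 0.3201, 0.1973]
tcp_rot: [0.8, 0.6, 0.001, 0.0]
contact_force: [1.1, 0.7, 1.6]
width: 0.0235
```

Call:
{"fn": "step_arm", "kwargs": {
  "targets": [
    [[0,0,0,0,25],[0,0,0,0,26],[0,0,0,0,26]]
  ]
}}

```text
time_s: 27.32
eef_pos: [0.4669, 0.3196, 0.1953]
tcp_rot: [0.8, 0.6, -0.001, -0.001]
contact_force: [0.4, 0.6, -0.1]
width: 0.0264
```

```bash
python3 - <<'E'
from h import *
go(.468,.3196,.192,-.283)
f=robot.grab_frame("wrist");cv2.imwrite("pics/w24.png",cv2.resize(f[150:350,150:410],None,fx=3,fy=3,interpolation=cv2.INTER_CUBIC))
f=robot.grab_frame("scene");s0=cv2.imread("pics/scene0.png")
g=lambda f:cv2.resize(f[210:280,300:360],None,fx=6.5,fy=6.5,interpolation=cv2.INTER_CUBIC)
cv2.imwrite("pics/s24.png",np.hstack([g(s0),g(f)]))
E
```

```text
t 27.32 pos [466.9 319.6 195.3] yaw -0.2836 tilt [-0.0018 -0.     -1.    ] F [ 0.39  0.56 -0.07] T [0.017 0.054 0.033] w 26.4
shift mm [0.3 1.  3.3] turn deg -0.03
```

View pics/w24.png

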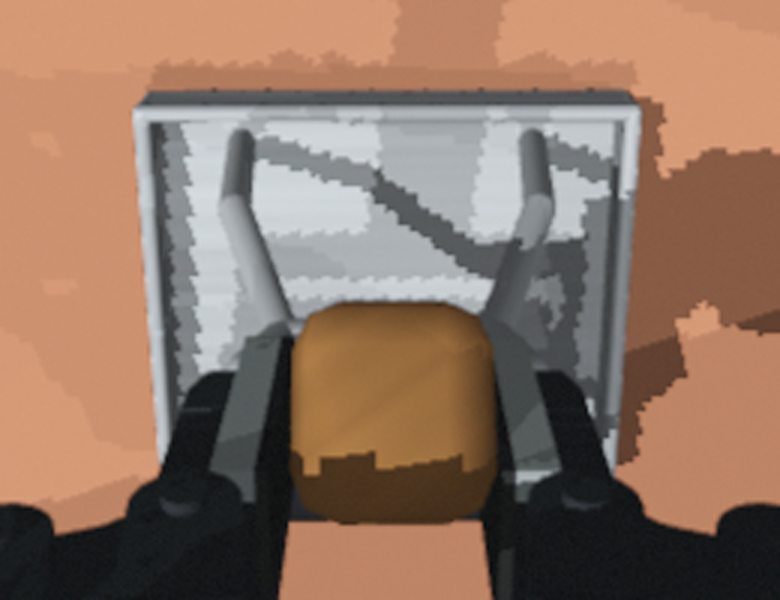

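View pics/s24.png

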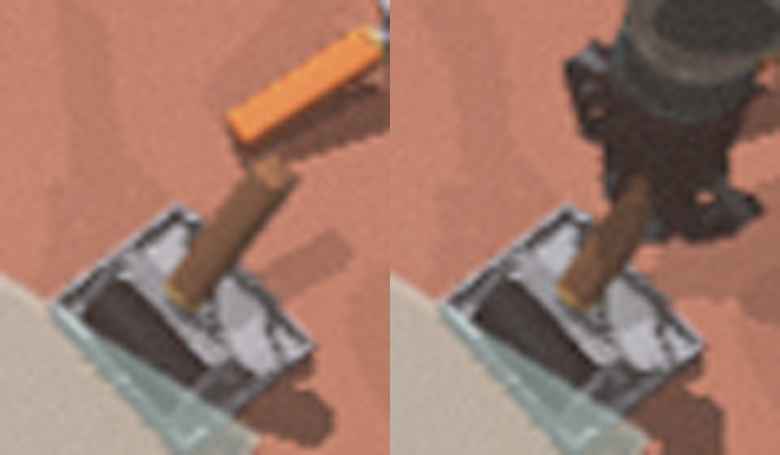

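Call:
{"fn": "step_arm", "kwargs": {
  "targets": [
    [[0,0,0,0,32],[0,0,0,0,45],[0,0,0,0,60],[0,0,0,0,80],[0,0,0,0,85],[0,0,-8,0,85],[0,0,-15,0,85],[0,0,-25,0,85],[0,0,-30,0,85],[0,0,-20,0,85]]
  ]
}}

```text
time_s: 28.25
eef_pos: [0.4682, 0.3199, 0.2972]
tcp_rot: [0.8, 0.6, 0.001, 0.0]
contact_force: [1.2, 0.2, 0.5]
width: 0.085
```

Call:
{"fn": "step_arm", "kwargs": {
  "targets": [
    [[0,-5,-10,0,85],[0,0,0,0,85],[0,0,0,0,85]]
  ]
}}

```text
time_s: 28.5
eef_pos: [0.4625, 0.3211, 0.3041]
tcp_rot: [0.8, 0.6, 0.0, 0.0]
contact_force: [0.1, 0.2, -0.4]
width: 0.0848
```

```bash
python3 - <<'E'
from h import *
go(.4733,.3244,.3036,-.283)
c=robot.calibration("wrist");f=robot.grab_frame("wrist");cv2.imwrite("pics/w25.png",cv2.resize(f[140:290,190:350],None,fx=5,fy=4,interpolation=cv2.INTER_CUBIC));np.savez("pics/w25.npz",**c)
f=robot.grab_frame("scene");cv2.imwrite("pics/sc25.png",f);s0=cv2.imread("pics/scene0.png")
g=lambda f:cv2.resize(f[210:280,300:360],None,fx=6.5,fy=6.5,interpolation=cv2.INTER_CUBIC)
cv2.imwrite("pics/s25.png",np.hstack([g(s0),g(f)]))
t=robot.grab_frame("top");cv2.imwrite("pics/t25.png",t)
E
```

```text
t 28.5 pos [462.5 321.1 304.1] yaw -0.2834 tilt [ 5.e-04  2.e-04 -1.e+00] F [ 0.14  0.2  -0.38] T [ 0.023 -0.004  0.036] w 84.8
shift mm [6.2 9.4 0.6] turn deg -0.02
```

View pics/w25.png

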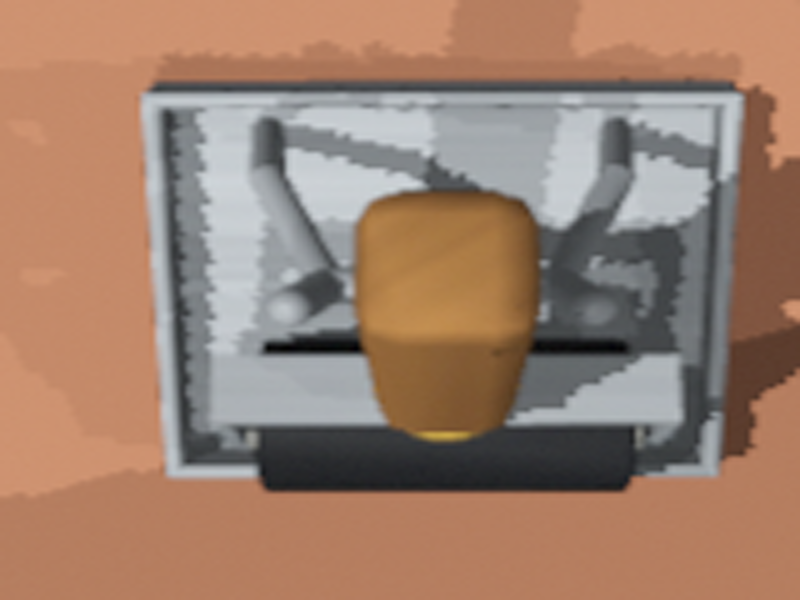

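View pics/s25.png

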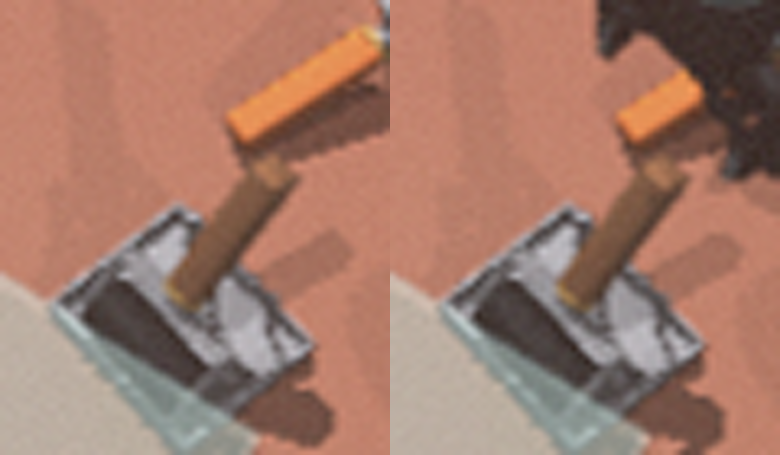

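View pics/sc25.png

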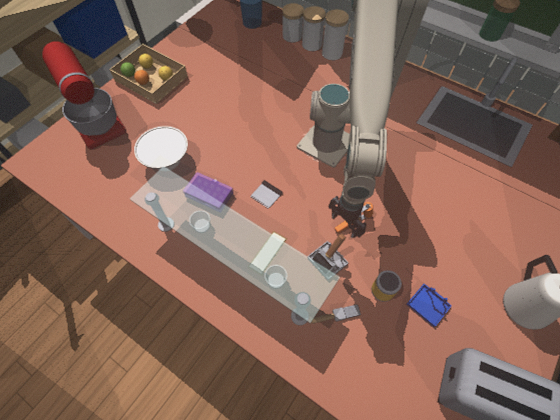

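The roller is seated as found: in the before/after scene crop the drum, handle and shadow coincide. Next I'll check that the strip is flat.

```bash
python3 - <<'E'
from h import *
s0=cv2.imread("pics/scene0.png");s1=cv2.imread("pics/sc25.png");t0=cv2.imread("pics/top0.png");t1=cv2.imread("pics/t25.png")
g=lambda f:cv2.resize(f[225:285,245:305],(390,330),interpolation=cv2.INTER_CUBIC)
h=lambda f:cv2.resize(f[145:215,240:300],(390,270),interpolation=cv2.INTER_CUBIC)
cv2.imwrite("pics/strip.png",np.vstack([np.hstack([g(s0),g(s1)]),np.hstack([h(t0),h(t1)])]))
d=cv2.absdiff(t0,t1).max(2);print(d[95:215,225:560].max(),[(v.tolist()) for v in np.argwhere(d[95:260,225:560]>60)[:5]])
E
```

```text
108 [[66, 30], [67, 30], [68, 30], [69, 30], [70, 30]]
```

View pics/strip.png

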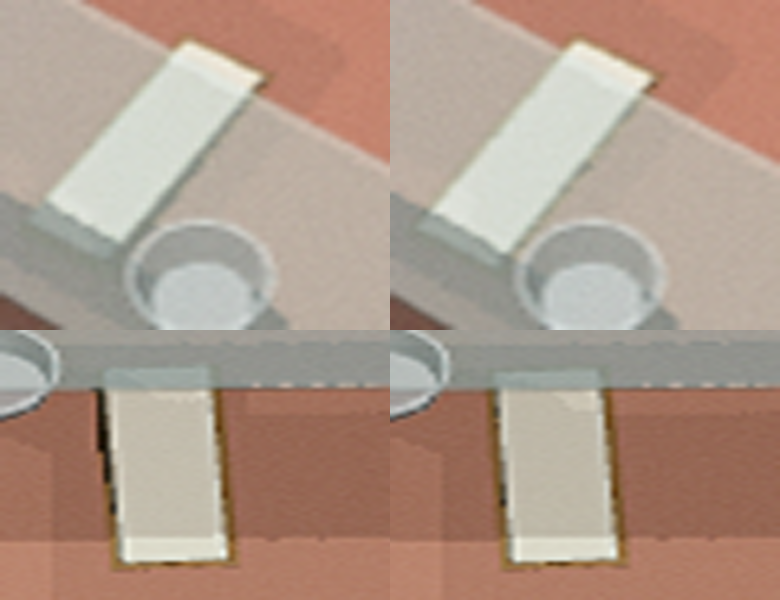

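```bash
python3 - <<'E'
from h import *
o=robot.observe();print(o["time_s"],o["contact_force"],o["qvel"])
print(robot.finish_job())
E
```

```text
28.65 [ 0.09211182  1.11516441 -0.13264692] [-0.00252053  0.0058192   0.00092381 -0.00021112  0.00030902  0.00239551]
the job is handed in; nothing more can be done
None
```

I rolled the strip down from its front end to the back, put the roller back in its rest, and handed the job in at 28.7 s of the 58 s allowed. No verdict was reported.

**How it was done:** The move interface cannot tilt the tool. Instead I pivoted the handle in the jaws to about 60° lean by pressing the drum on the bare bench, which kept the upright gripper clear of the ledge. I pressed at roughly 9 to 12 N (wrist force plus roller weight), from about 22 mm to about 156 mm from the front end.

**One slip:** While tilting the handle back for the rest, my light grip let go and the roller dropped a few centimetres flat onto the bench. I regrasped it, stood it back to about 30° lean and seated it. Pushing it into the rest briefly read about 25 N at the wrist.

**Last checks:**
- **Strip:** in the before and after pictures it lies flat; the shadow under its back end is gone.
- **Roller:** drum, handle and shadow match the first picture in the rest.
- **Other things:** nothing on the bench looks moved, and I saw no sign in the wrist force of touching the ledge.
- **Robot:** the gripper was open, above everything and touching nothing.

**Not confirmed:** the drum's final position rests on my camera estimates. They put it 156 to 158 mm from the front end, where at least 150 mm was needed. The scene camera also disagreed with the other two by about 4 to 9 mm, so I relied on the top and wrist cameras for positions.

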